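# Clear the jig plate and hold a stand foot against its sprung fence

## Robot

A 6-joint arm with a two-finger parallel gripper is mounted at the origin on the work surface. World frame = base frame: x ahead of the robot, y to its left, z up, the work surface at z = 0. Lengths are in m, angles in rad, forces in N, time in s.
With the tool pointing down it reaches from about 0.35 to 0.775 m from the base axis. Payload 5.5 kg.
Tool frame: the origin (TCP) lies on the centre line of the jaws, within the pads' length; the fingertips stand 17 mm ahead of it and the grasp point (between the pads) lies 2 mm behind it; z points along the fingers, y is the direction in which the jaws open and shut (so a half turn about z gives the same grasp; the last joint's range is limited). The gripper opens to 85 mm and grips with 20 to 120 N. Pads are 22 mm wide; open, the fingers measure 114 mm over their backs; the gripper's body (76 mm by 85 mm) begins 54 mm behind the grasp point. The pads swing forward as they close: fully open they stand 13 mm farther back than shut.
Start: joints at [-1.364, 0.313, 0.046, 1.304, 0, 1.431], TCP at [0.195, -0.541, 0.248] pointing down, gripper open.
Joint ranges: [-2.76, 2.76], [-0.86, 1.69], [-1.03, 1.26], [-2.2, 2.34], [-1.47, 1.5], [-3.14, 3.14]. Speed limits (rad/s): [2.57, 2.57, 3.14, 3.14, 3.14, 3.14].

## Interface

Orientations are given as a unit quaternion [w, x, y, z].
In Python, from workcell import env gives the robot as it stands.
- The arm moves only by the tool servo_tool, never from a script. Its argument "increments" is a list of rows, each an object of numbers: "claw": the closure, from 0 (fully open) to 1 (shut); "x", "y", "z": the shift along the world's x, y, z in units of 25 mm (1.0 is 25 mm); "ax", "ay", "az": the turn, a rotation vector about the world's x, y, z in units of 8 degrees (1.0 is 8 degrees). A call has 1 to 5 rows; each row shifts and turns the commanded pose from where the row before left it; what a row does not reach is not made up. A row lasts 1/10 s, in which the tool goes at most 50 mm and 8.59 degrees, less where a joint would pass 70% of its speed; a pose out of reach is approached as far as the arm can. A call is refused whole if a number of a shift passes 1 or a number of a turn 1, either way. A call with a gripper value outside its range is refused whole. The fingers move at their own pace and stop on an object; "newtons" is the grip in N (left out, the last holds). Time passes only in rows, so rows that do not move let the fingers close. It gives the time, the measured TCP pose, the force and the opening at its end, in the units of the state.
- env.get_state(): the state, without advancing time (a new reading comes with each control period).
- env.read_camera(name): name is "scene" or "top" or "wrist"; returns the picture (480x640x3 uint8, red, green, blue); there is no depth.
- env.calibration(name): a dict with "K" (3x3 intrinsics, pixels), "world_to_cam" (4x4, takes a point from world to camera coordinates). Camera axes: x right, y down, z forward; pixel columns grow to the right and rows downward; lengths in m; the calibration is good to about 2 mm. The wrist camera is an equidistant fisheye: a pixel r from the principal point sees the ray r / f radians off the axis. A picture is of the moment at which its call begins: read the wrist's pose just before it. calibration takes no time and is no camera call; for the wrist camera it gives the pose at the moment of the call.
- env.hand_in(): hands the job in, once; it reports no verdict.
The state is a dict: "clock": time; "joint_pos": joint angles; "qvel": joint speeds; "tau": joint torques, N m; "tcp_pos": TCP position; "orientation": TCP orientation; "wrist_force": force on the tool from outside, world axes, zero at the start; "ft_torque": the same for the moment, N m; "finger_gap": finger opening in m.
Only numpy, scipy, OpenCV 4.12 (cv2) and the standard library are available. Lean on these libraries where they do the work, as an engineer would, in place of code of your own. Each camera call takes 0.05 s, during which the arm holds its last target.

## Task

Use the scraper block to sweep the four steel off-cuts off the jig plate onto the bench (the fingers and the foot must not touch them), then stand the scraper aside on the bench clear of the plate. Then set the aluminium stand foot flat on the plate, one long edge square against the middle of the sprung fence, and press it in steadily until the fence is about half-way along its 20 mm travel (about 8 N), never hard against its end stop. Finish while still holding it pressed there, ready for a colleague to drive the screws, and leave the round black logger and the brass sleeve where they are.

Things in the scene. Friction and masses are not known exactly. Their poses are not given: they have to be found in the camera images.
- jig: Fixed dark steel jig plate, 20 mm thick. In its frame (origin on the bench, z up, x away from the robot towards the fence) it spans x -75 to +100, y -95 to +95 mm, top at z 20. Work area: from the near edge to the fence face at x +35 (fence out); both y ends are open. A grey spring housing stands behind the fence at x 75 to 100, y -65 to 65, up to z 48.
- fence (a joint): How far the fence is pushed in, along the jig's +x (m): 0 out at rest, 0.020 at its end stop. Its springs push back with 0.8 N per mm, so half-way (0.010) is 8 N. A pointer on the fence's +y end stands between two scored lines on the plate from 5 to 15 mm.
- fence_face (a point): Middle of the fence's face (the side towards the robot), 12 mm above the plate top; it moves with the fence. The fence is a steel bar 130 mm long (along the jig's y), 14 mm thick, its face reaching from 1 to 24 mm above the plate top.
- scraper_center (a point): Scraper block: a wooden block with a black plastic foot strip, 100 mm long (its x), 26 mm thick (its y), 60 mm tall (its z), standing on its 100 x 26 mm underside on the bench. The point is its centre, 30 mm above its underside. 0.14 kg; grip it across its thickness.
- foot_center (a point): Aluminium stand foot, loose on the bench: a flat base 60 mm (its x) by 90 mm (its y) by 10 mm thick, with a 26 x 26 mm square post in the middle, its top 55 mm above the underside. The long edges run along its y. The point is its centre, on the post's axis, 27.5 mm above the underside. About 0.17 to 0.34 kg; the post can be gripped across either pair of sides.
- chip0_center (a point): A steel off-cut 20 x 14 x 8 mm, lying loose and flat on the jig plate at the start. The point is its centre.
- chip1_center (a point): A steel off-cut 16 x 16 x 8 mm, lying loose and flat on the jig plate at the start. The point is its centre.
- chip2_center (a point): A steel off-cut 18 x 12 x 8 mm, lying loose and flat on the jig plate at the start. The point is its centre.
- chip3_center (a point): A steel off-cut 20 x 12 x 8 mm, lying loose and flat on the jig plate at the start. The point is its centre.
- logger: Black round data logger, 72 mm across, 20 mm high, lying on the bench nearer the robot than the jig; origin at the centre of its underside. Leave it.
- sleeve: Upright brass sleeve, 34 mm across, 85 mm tall, standing on the bench beyond the right-hand side (-y); origin at the centre of its underside. Leave it.
Not all that is in view belongs to the job. Of the things shaped like the part that bears scraper_center, the wooden one is meant. Of the things that look like the part that bears foot_center, the smaller one is meant.

How it is judged:
On the way, in this order (a step that is already met when the one before it is completed fails the run):
1. all four off-cuts are swept off the jig plate (height (world z) of each of chip0_center, chip1_center, chip2_center, chip3_center below 0.018 m), for 0.2 s.
2. the scraper stands or lies on the bench, clear of the jig and let go (height (world z) of scraper_center below 0.045 m and contact force between scraper and jig below 0.05 N and contact force between the fingers and scraper below 0.05 N), for 0.2 s.
At the end, for the whole second after the job is handed in: Off-cuts off the plate (centres below 18 mm); scraper on the bench, clear of jig and fingers; foot flat on the plate (3.5 mm, 0.06 rad), long edge square to the fence (0.07 rad), centred within 15 mm, at rest, held, pressed on the fence with 4 to 12 N (all of step 1 and all of step 2 and z of foot_center in the frame of jig between 0.044 and 0.051 m and angle between foot_center's own z axis and vertical below 0.06 rad and y of foot_center in the frame of jig between -0.015 and 0.015 m and angle between the x axis of foot_center and the x axis of jig, either way round below 0.07 rad and contact force between foot and fence between 4 and 12 N and contact force between any of the fingers, the arm and foot above 1 N and linear speed of foot below 0.01 m/s); the arm keeps its last pose, push and grip.
It fails at once if an off-cut is touched by the fingers or the foot (contact force between any of the fingers, foot and chip0 above 0.05 N or contact force between any of the fingers, foot and chip1 above 0.05 N or contact force between any of the fingers, foot and chip2 above 0.05 N or contact force between any of the fingers, foot and chip3 above 0.05 N).
It fails at once if the fence is driven against its end stop (value of joint fence above 0.0195 m).
It fails at once if logger or sleeve moved by more than 30 mm (distance of any of logger, sleeve from where it was at the start of the episode above 0.03 m).
It also fails if it takes over 64 s, if anything falls off the work surface, if the arm or the gripper's body presses on something with over 40 N, if the wrist force passes 120 N, or if a joint passes its speed limit or range.

## Working session

There is one attempt and no reset: what is moved stays moved. The work goes in short steps, Python scripts to look and compute and a tool call to move; the robot and the scene stay as the last step left them, time stands still between calls to the robot, and variables do not carry over. Pictures are saved under pics/ and viewed, and the job is handed in when it is done.

Besides the shell and the picture viewer there is one more tool, called after "Request:" as name([rows], argument=value, ...), one row to a line, values as JSON. servo_tool: Moves the arm, as the interface text tells. Its arguments: {"type":"object","properties":{"increments":{"type":"array"},"newtons":{"type":"number"}},"required":["increments"]}

```bash
mkdir -p pics; ls; python3 - <<'E'
from workcell import env
import cv2
print(env.get_state())
for n in ["scene","top","wrist"]:
    c=env.calibration(n); print(n,c)
    im=env.read_camera(n); cv2.imwrite(f"pics/{n}0.png",im[:,:,::-1])
E
```

```text
pics
{'clock': 0.0, 'joint_pos': array([-1.36365897e+00,  3.14007878e-01,  4.49731002e-02,  1.30359618e+00,
        7.74096399e-06,  1.43120008e+00]), 'qvel': array([-3.57218658e-04, -6.68432353e-04,  5.36005136e-04, -2.43893344e-04,
        7.01684459e-04, -9.12588321e-05]), 'tau': array([ 1.97341337e-04, -4.80634832e+01,  2.98527503e+01,  1.95395784e-02,
       -4.30750595e-05,  8.36391564e-06]), 'tcp_pos': array([ 0.19529603, -0.54030682,  0.24740218]), 'orientation': array([-9.16922518e-04,  9.85009165e-01,  1.72499578e-01, -2.71040709e-05]), 'wrist_force': array([ 0.74741531, -0.20488576, -0.07019383]), 'ft_torque': array([-0.00493417,  0.05739882,  0.00050484]), 'finger_gap': 0.08547749007252035}
scene {'K': array([[457.74362667,   0.        , 320.69205032],
       [  0.        , 457.74362667, 234.0576714 ],
       [  0.        ,   0.        ,   1.        ]]), 'world_to_cam': array([[ 0.16811985,  0.98576218,  0.00293941, -0.04480823],
       [ 0.80328857, -0.13526977, -0.58002548, -0.31681444],
       [-0.57136957,  0.099875  , -0.81459303,  1.36137012],
       [ 0.        ,  
[... 196 characters left out ...]
     ]]), 'world_to_cam': array([[ 0.00401384, -0.99996318, -0.00758488, -0.03936662],
       [-0.99676588, -0.003392  , -0.08028869,  0.43221332],
       [ 0.08026001,  0.00788262, -0.99674279,  1.12206496],
       [ 0.        ,  0.        ,  0.        ,  1.        ]])}
wrist {'K': array([[371.64829954,   0.        , 320.98365543],
       [  0.        , 371.64829954, 239.59325396],
       [  0.        ,   0.        ,   1.        ]]), 'world_to_cam': array([[ 0.34066488, -0.94018267, -0.00199569, -0.57416184],
       [-0.89997274, -0.32670793,  0.28863643, -0.03835404],
       [-0.27202298, -0.09653223, -0.9574367 ,  0.37935687],
       [ 0.        ,  0.        ,  0.        ,  1.        ]])}
```

View pics/scene0.png

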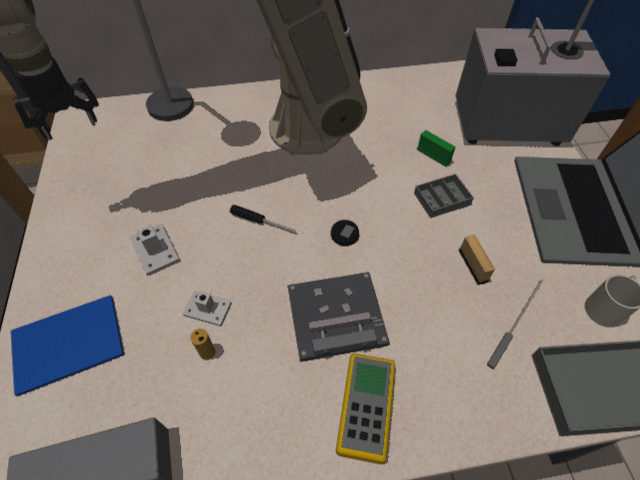

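View pics/top0.png

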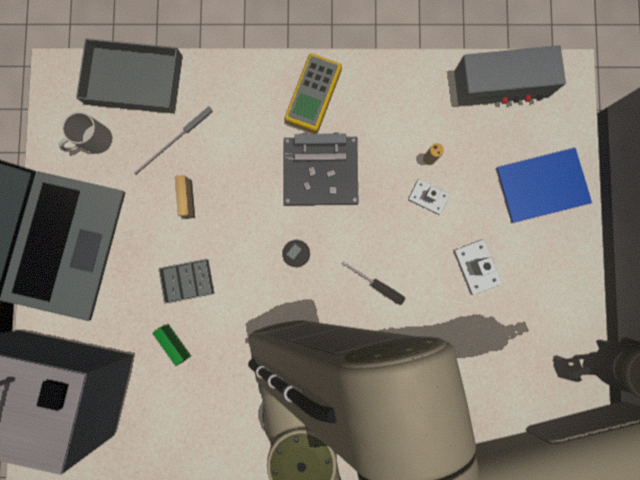

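View pics/wrist0.png

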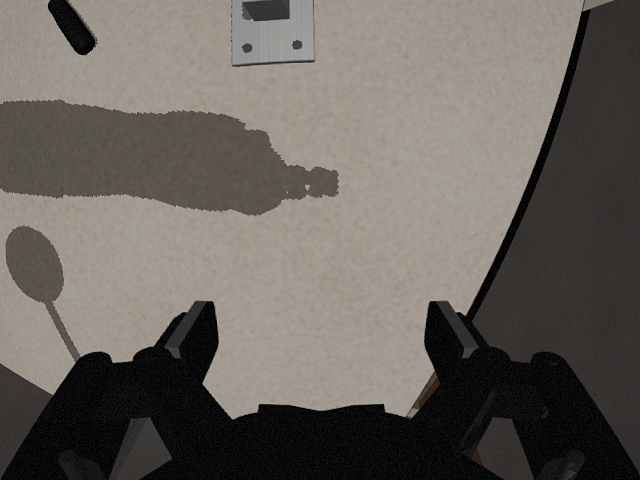

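Candidates: scraper is the wooden block at scene (477,258), top (183,196); the green one at scene (435,148), top (171,344) is a decoy. The foot is the smaller plate at scene (207,306), top (428,196); the larger one at scene (155,247), top (477,266) is a decoy. I'll check these in close crops.

```bash
cat > h.py <<'E'
import numpy as np, cv2
from workcell import env
def ray(n,uv,c=None):
    c=c or env.calibration(n); K=c["K"]; T=c["world_to_cam"]; R=T[:3,:3]; o=-R.T@T[:3,3]
    x=(uv[0]-K[0,2])/K[0,0]; y=(uv[1]-K[1,2])/K[1,1]
    if n=="wrist":
        r=np.hypot(x,y); d=np.array([np.sin(r)*x/r,np.sin(r)*y/r,np.cos(r)]) if r>0 else np.array([0,0,1.])
    else: d=np.array([x,y,1.])
    return o,R.T@d
def pt(n,uv,z,c=None):
    o,d=ray(n,uv,c); return o+d*(z-o[2])/d[2]
def proj(n,p,c=None):
    c=c or env.calibration(n); K=c["K"]; T=c["world_to_cam"]
    q=T[:3,:3]@np.asarray(p)+T[:3,3]
    if n=="wrist":
        r=np.hypot(q[0],q[1]); t=np.arctan2(r,q[2]); return np.array([K[0,0]*t*q[0]/r+K[0,2],K[1,1]*t*q[1]/r+K[1,2]])
    return np.array([K[0,0]*q[0]/q[2]+K[0,2],K[1,1]*q[1]/q[2]+K[1,2]])
E
python3 - <<'E'
import cv2,numpy as np
t=cv2.imread("pics/top0.png"); s=cv2.imread("pics/scene0.png")
def crop(im,x,y,w,h,W,H): return cv2.resize(im[y:y+h,x:x+w],(W,H),interpolation=cv2.INTER_CUBIC)
cv2.imwrite("pics/c1.png",crop(t,270,120,100,100,600,600))
cv2.imwrite("pics/c2.png",np.hstack([crop(t,150,170,60,60,400,400),crop(t,400,170,60,60,400,400)]))
cv2.imwrite("pics/c3.png",crop(s,280,265,115,95,690,570))
cv2.imwrite("pics/c4.png",np.hstack([crop(s,445,225,60,60,400,400),crop(s,177,280,60,60,400,400)]))
E
```

```text
(no output)
```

View pics/c1.png

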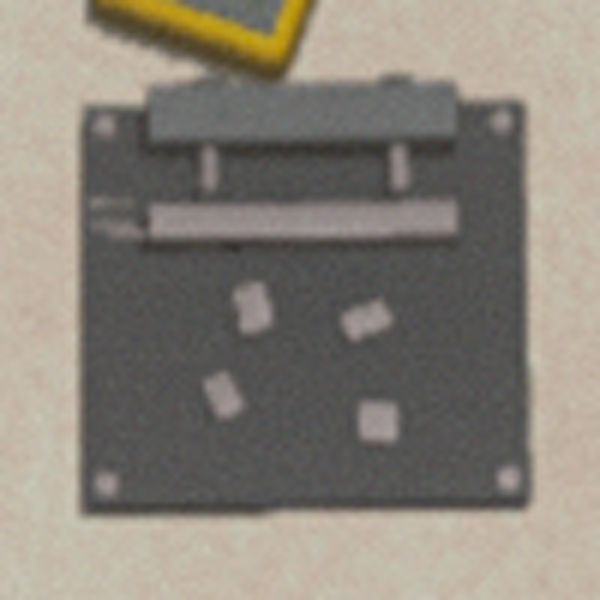

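View pics/c2.png

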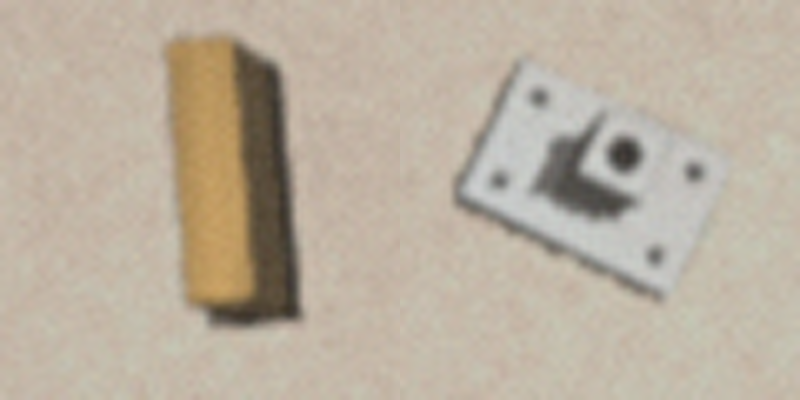

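View pics/c3.png

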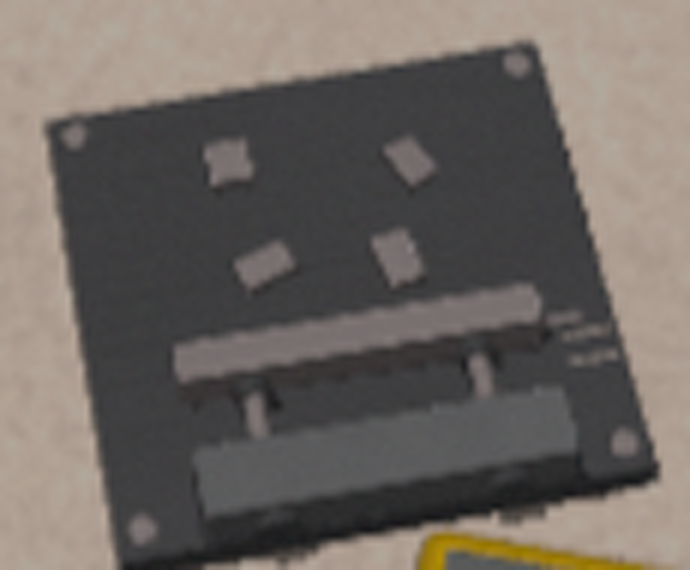

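View pics/c4.png

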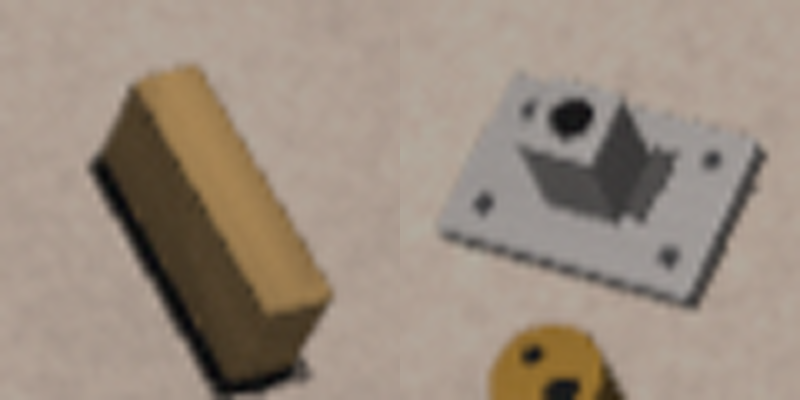

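The wooden block (top ~183,196) and the smaller foot (top ~428,196, hole in the post at crop (624,153)) are confirmed. c1 shows the four chips at crop (253,307), (366,319), (223,395), (378,421).

```bash
python3 - <<'E'
from h import *
np.set_printoptions(precision=4,suppress=True)
def P(n,x,y,s,x0,y0,z): return pt(n,((x+.5)/s+x0-.5,(y+.5)/s+y0-.5),z)
print("jig near L,R, far L,R (top z20)")
a=[P("top",x,y,6,270,120,.02) for x,y in [(82,512),(530,506),(82,104),(525,102)]]
for p in a: print(p)
print("lens",np.linalg.norm(a[0]-a[1]),np.linalg.norm(a[2]-a[3]),np.linalg.norm(a[0]-a[2]),np.linalg.norm(a[1]-a[3]))
b=[P("scene",x,y,6,280,265,.02) for x,y in [(535,42),(47,122),(658,470)]]
print("scene near L, near R, far L");[print(p) for p in b]
for nm,L,z in [("screws top",[(106,484),(509,478),(103,125),(502,121)],.02),("chips",[(253,307),(366,319),(223,395),(378,421)],.028),("fence top near edge",[(150,238),(457,236)],.044)]:
    print(nm)
    for x,y in L: print(P("top",x,y,6,270,120,z))
print("chips scene");
for x,y in [(398,257),(265,265),(410,161),(230,161)]: print(P("scene",x,y,6,280,265,.028))
print("fence near edge scene")
for x,y in [(535,285),(174,345)]: print(P("scene",x,y,6,280,265,.044))
print("scraper top corners: farL farR nearR nearL z60")
q=[P("top",x,y,400/60,150,170,.06) for x,y in [(168,40),(235,38),(254,302),(188,302)]]
for p in q:print(p)
print("c",np.mean(q,0))
q=[P("scene",x,y,400/60,445,225,.06) for x,y in [(133,88),(197,66),(331,297),(266,313)]]
for p in q:print(p)
print("c",np.mean(q,0))
print("foot base corners z10, top")
q=[P("top",x-400,y,400/60,400,170,.01) for x,y in [(521,57),(732,158),(666,298),(460,188)]]
for p in q:print(p)
print("c",np.mean(q,0), "hole",P("top",224,153,400/60,400,170,.055))
q=[P("scene",x-400,y,400/60,177,280,.01) for x,y in [(517,74),(765,148),(693,297),(440,233)]]
for p in q:print(p)
print("c",np.mean(q,0), "hole",P("scene",172,117,400/60,177,280,.055))
print("logger",pt("top",(296,253),.02),pt("scene",(345,232),.02),"sleeve",pt("top",(433,151),.085),pt("scene",(200,336),.085))
E
```

```text
jig near L,R, far L,R (top z20)
[0.5208 0.0676 0.02  ]
[ 0.5239 -0.122   0.02  ]
[0.6973 0.0696 0.02  ]
[ 0.6985 -0.1202  0.02  ]
lens 0.18960899531355907 0.1897941636846025 0.17656214247119817 0.17464968856036622
scene near L, near R, far L
[0.5274 0.0673 0.02  ]
[ 0.5309 -0.1211  0.02  ]
[0.7022 0.0701 0.02  ]
screws top
[0.5328 0.0576 0.02  ]
[ 0.5358 -0.1131  0.02  ]
[0.6882 0.0605 0.02  ]
[ 0.6902 -0.1103  0.02  ]
chips
[ 0.6072 -0.0045  0.028 ]
[ 0.6022 -0.0523  0.028 ]
[0.5695 0.0079 0.028 ]
[ 0.5586 -0.0575  0.028 ]
fence top near edge
[0.6326 0.0381 0.044 ]
[ 0.6337 -0.0901  0.044 ]
chips scene
[ 0.6113 -0.0036  0.028 ]
[ 0.6064 -0.0514  0.028 ]
[0.5738 0.0085 0.028 ]
[ 0.5628 -0.0568  0.028 ]
fence near edge scene
[0.6376 0.0394 0.044 ]
[ 0.6389 -0.0892  0.044 ]
scraper top corners: farL farR nearR nearL z60
[0.5868 0.3324 0.06  ]
[0.5876 0.3075 0.06  ]
[0.4891 0.2977 0.06  ]
[0.4891 0.322  0.06  ]
c [0.5382 0.3149 0.06  ]
[0.4985 0.2973 0.06  ]
[0.4932 0.3226 0.06  ]
[0.5899 0.3326 0.06  ]
[0.5922 0.3091 0.06  ]
c [0.5435 0.3154 0.06  ]
foot base corners z10, top
[ 0.5928 -0.2763  0.01  ]
[ 0.5537 -0.3568  0.01  ]
[ 0.4994 -0.3306  0.01  ]
[ 0.5417 -0.2523  0.01  ]
c [ 0.5469 -0.304   0.01  ] hole [ 0.5471 -0.3048  0.055 ]
[ 0.5049 -0.3301  0.01  ]
[ 0.5468 -0.249   0.01  ]
[ 0.5966 -0.275   0.01  ]
[ 0.5601 -0.3555  0.01  ]
c [ 0.5521 -0.3024  0.01  ] hole [ 0.5498 -0.3034  0.055 ]
logger [0.3987 0.0341 0.02  ] [0.4086 0.0358 0.02  ] sleeve [ 0.6428 -0.2989  0.085 ] [ 0.6513 -0.3038  0.085 ]
```

Measured points agree with the given sizes: plate 190 x 176 mm, scraper top 99 x 25 mm, foot base 90 x 60 mm. The two cameras differ by about 5 mm in x, so I take the mean:
- **Jig:** origin about (0.601, -0.026), yaw about 0.014. Fence face x is about 0.636.
- **Scraper:** (0.541, 0.315), yaw 0.105.
- **Foot:** (0.549, -0.304), yaw -0.45.

Now I'll move to hover over the scraper.

Request:
servo_tool([
  {"x": 1,"y": 0.8,"az": 1,"claw": 0},
  {"x": 1,"y": 0.8,"az": 1},
  {"x": 1,"y": 1,"az": 1},
  {"x": 1,"y": 1,"az": 1},
  {"x": 1,"y": 1,"az": 1},
])

```text
schema error: expected keys claw, x, y, z, ax, ay, az
```

Request:
servo_tool([
  {"x": 1,"y": 1,"az": 1},
  {"x": 1,"y": 1,"az": 1},
  {"x": 1,"y": 1,"az": 1},
  {"x": 1,"y": 1,"az": 1},
  {"x": 1,"y": 1,"az": 1},
])

```text
schema error: expected keys claw, x, y, z, ax, ay, az
```

Request:
servo_tool([
  {"x": 1,"y": 1,"az": 1},
  {"x": 1,"y": 1,"az": 1},
  {"x": 1,"y": 1,"az": 1},
  {"x": 0.4,"y": 1,"az": 1},
  {"y": 1,"az": 1},
])

```text
schema error: expected keys claw, x, y, z, ax, ay, az
```

Request:
servo_tool([
  {"y": 1,"az": 1},
  {"y": 1,"az": 1},
  {"y": 1,"az": 1},
  {"y": 1,"az": 1},
  {"y": 1,"az": 1},
])

```text
schema error: expected keys claw, x, y, z, ax, ay, az
```

All keys are required in each row.

Request:
servo_tool([
  {"claw": 0,"x": 1,"y": 0.8,"z": 0,"ax": 0,"ay": 0,"az": 1},
  {"claw": 0,"x": 1,"y": 0.8,"z": 0,"ax": 0,"ay": 0,"az": 1},
  {"claw": 0,"x": 1,"y": 1,"z": 0,"ax": 0,"ay": 0,"az": 1},
  {"claw": 0,"x": 1,"y": 1,"z": 0,"ax": 0,"ay": 0,"az": 1},
  {"claw": 0,"x": 1,"y": 1,"z": 0,"ax": 0,"ay": 0,"az": 1},
])

```text
clock: 0.65
tcp_pos: [0.3211, -0.4246, 0.248]
orientation: [-0.0, 0.865, 0.501, 0.0]
wrist_force: [0.5, -0.8, 0.3]
finger_gap: 0.0851
```

Request:
servo_tool([
  {"claw": 0,"x": 1,"y": 1,"z": 0,"ax": 0,"ay": 0,"az": 1},
  {"claw": 0,"x": 1,"y": 1,"z": 0,"ax": 0,"ay": 0,"az": 1},
  {"claw": 0,"x": 1,"y": 1,"z": 0,"ax": 0,"ay": 0,"az": 1},
  {"claw": 0,"x": 1,"y": 1,"z": 0,"ax": 0,"ay": 0,"az": 1},
  {"claw": 0,"x": 1,"y": 1,"z": 0,"ax": 0,"ay": 0,"az": 1},
])

```text
clock: 1.15
tcp_pos: [0.4462, -0.2995, 0.2481]
orientation: [-0.0, 0.641, 0.767, 0.0]
wrist_force: [0.4, 0.9, -0.0]
finger_gap: 0.0853
```

Request:
servo_tool([
  {"claw": 0,"x": 1,"y": 1,"z": 0,"ax": 0,"ay": 0,"az": 1},
  {"claw": 0,"x": 1,"y": 1,"z": 0,"ax": 0,"ay": 0,"az": 1},
  {"claw": 0,"x": 1,"y": 1,"z": 0,"ax": 0,"ay": 0,"az": 1},
  {"claw": 0,"x": 0,"y": 1,"z": 0,"ax": 0,"ay": 0,"az": 1},
  {"claw": 0,"x": 0,"y": 1,"z": 0,"ax": 0,"ay": 0,"az": 1},
])

```text
clock: 1.65
tcp_pos: [0.5209, -0.1745, 0.2476]
orientation: [-0.001, 0.34, 0.94, 0.0]
wrist_force: [0.2, -0.0, -0.9]
finger_gap: 0.0851
```

Request:
servo_tool([
  {"claw": 0,"x": 0,"y": 1,"z": 0,"ax": 0,"ay": 0,"az": 1},
  {"claw": 0,"x": 0,"y": 1,"z": 0,"ax": 0,"ay": 0,"az": 1},
  {"claw": 0,"x": 0,"y": 1,"z": 0,"ax": 0,"ay": 0,"az": 1},
  {"claw": 0,"x": 0,"y": 1,"z": 0,"ax": 0,"ay": 0,"az": 1},
  {"claw": 0,"x": 0,"y": 1,"z": 0,"ax": 0,"ay": 0,"az": 0.8},
])

```text
clock: 2.15
tcp_pos: [0.5201, -0.0497, 0.248]
orientation: [-0.0, 0.013, 1.0, 0.0]
wrist_force: [0.2, -0.1, 0.2]
finger_gap: 0.0856
```

```bash
python3 - <<'E'
from h import *
c=env.calibration("wrist");im=env.read_camera("wrist"); cv2.imwrite("pics/w1.png",im[:,:,::-1]); np.save("w1.npy",c["world_to_cam"]); print(env.get_state()["tcp_pos"],env.get_state()["joint_pos"])
E
```

```text
[ 0.51969159 -0.04659335  0.24815859] [-0.2446446   0.21093296 -0.09017549  1.27115814  0.00236346 -0.2261203 ]
```

View pics/w1.png

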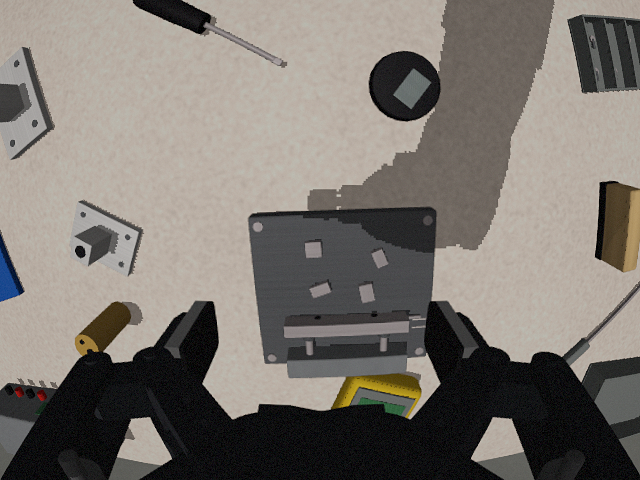

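Wrist view shows the jig corners at (249,214), (436,208), (265,362), (425,355), chips at (313,249), (379,258), (320,290), (367,292), foot at (106,237), and scraper at (618,227).

```bash
python3 - <<'E'
import numpy as np
from h import *
np.set_printoptions(precision=4,suppress=True)
c=env.calibration("wrist"); c["world_to_cam"]=np.load("w1.npy")
for nm,z,L in [("jig corners",.02,[(249,214),(436,208),(265,363)]),("screws",.02,[(257,227),(428,220),(272,358),(419,352)]),("chips",.028,[(313,249),(379,258),(320,290),(367,292)]),("fence top near edge",.044,[(285,318),(408,312)]),("foot base",.01,[(82,201),(143,231),(132,275),(71,237)]),("foot post top c",.055,[(81,251)]),("logger",.02,[(405,85)]),("scraper top R corner",.06,[(612,182)]),]:
    print(nm)
    for p in L: print(pt("wrist",p,z,c))
E
```

```text
jig corners
[ 0.5246 -0.1209  0.02  ]
[0.5225 0.0657 0.02  ]
[ 0.7009 -0.1191  0.02  ]
screws
[ 0.5381 -0.1137  0.02  ]
[0.5348 0.0577 0.02  ]
[ 0.6935 -0.1102  0.02  ]
[0.692  0.0602 0.02  ]
chips
[ 0.5598 -0.0585  0.028 ]
[0.5709 0.0068 0.028 ]
[ 0.604  -0.0527  0.028 ]
[ 0.6077 -0.0045  0.028 ]
fence top near edge
[ 0.6272 -0.0886  0.044 ]
[0.6246 0.0364 0.044 ]
foot base
[ 0.5026 -0.325   0.01  ]
[ 0.5411 -0.246   0.01  ]
[ 0.5933 -0.2708  0.01  ]
[ 0.5451 -0.352   0.01  ]
foot post top c
[ 0.5486 -0.304   0.055 ]
logger
[0.4018 0.0328 0.02  ]
scraper top R corner
[0.484  0.2625 0.06  ]
```

Request:
servo_tool([
  {"claw": 0,"x": 0.8,"y": 1,"z": 0,"ax": 0,"ay": 0,"az": 0},
  {"claw": 0,"x": 0,"y": 1,"z": 0,"ax": 0,"ay": 0,"az": 0},
  {"claw": 0,"x": 0,"y": 1,"z": 0,"ax": 0,"ay": 0,"az": 0},
  {"claw": 0,"x": 0,"y": 1,"z": 0,"ax": 0,"ay": 0,"az": 0},
  {"claw": 0,"x": 0,"y": 1,"z": 0,"ax": 0,"ay": 0,"az": 0},
])

```text
clock: 2.7
tcp_pos: [0.5402, 0.0751, 0.248]
orientation: [-0.0, 0.015, 1.0, 0.0]
wrist_force: [0.8, 0.7, 0.1]
finger_gap: 0.0854
```

Request:
servo_tool([
  {"claw": 0,"x": 0,"y": 1,"z": 0,"ax": 0,"ay": 0,"az": 1},
  {"claw": 0,"x": 0,"y": 1,"z": 0,"ax": 0,"ay": 0,"az": 0},
  {"claw": 0,"x": 0,"y": 1,"z": 0,"ax": 0,"ay": 0,"az": 0},
  {"claw": 0,"x": 0,"y": 1,"z": 0,"ax": 0,"ay": 0,"az": 0},
  {"claw": 0,"x": 0,"y": 1,"z": -1,"ax": 0,"ay": 0,"az": 0},
])

```text
clock: 3.2
tcp_pos: [0.5423, 0.2005, 0.226]
orientation: [0.003, -0.054, 0.999, 0.001]
wrist_force: [0.9, -0.0, -0.0]
finger_gap: 0.0853
```

Request:
servo_tool([
  {"claw": 0,"x": 0,"y": 1,"z": -1,"ax": 0,"ay": 0,"az": 0},
  {"claw": 0,"x": 0,"y": 1,"z": -1,"ax": 0,"ay": 0,"az": 0},
  {"claw": 0,"x": 0,"y": 1,"z": -1,"ax": 0,"ay": 0,"az": 0},
  {"claw": 0,"x": 0,"y": 1,"z": 0,"ax": 0,"ay": 0,"az": 0},
  {"claw": 0,"x": 0,"y": 0.6,"z": 0,"ax": 0,"ay": 0,"az": 0},
])

```text
clock: 3.7
tcp_pos: [0.5395, 0.3154, 0.1468]
orientation: [-0.001, -0.055, 0.998, -0.0]
wrist_force: [-0.8, -0.5, -0.3]
finger_gap: 0.0856
```

```bash
python3 - <<'E'
from h import *
c=env.calibration("wrist");im=env.read_camera("wrist"); cv2.imwrite("pics/w2.png",im[:,:,::-1]); np.save("w2.npy",c["world_to_cam"]); s=env.get_state();print(s["tcp_pos"],s["joint_pos"],s["orientation"])
E
```

```text
[0.54012157 0.31718035 0.14774478] [0.40234932 0.45544761 0.00710602 1.12247226 0.00123605 0.29074449] [-2.18153609e-04 -5.57734436e-02  9.98443259e-01  5.78307183e-04]
```

View pics/w2.png

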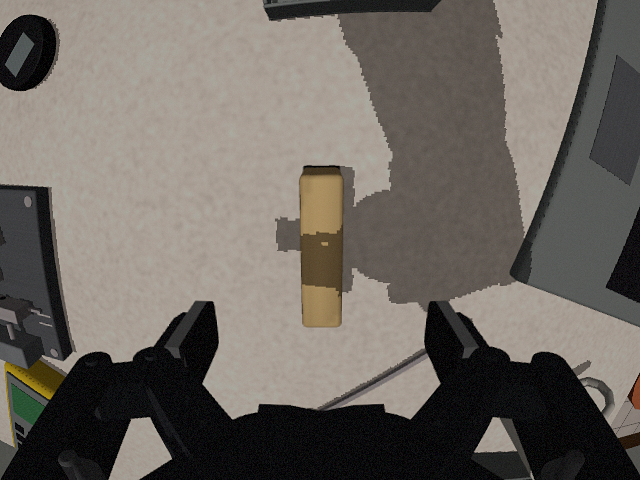

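The scraper top face spans (300,174)–(343,326), aligned with the jaws.

```bash
python3 - <<'E'
from h import *
np.set_printoptions(precision=4,suppress=True)
c=env.calibration("wrist"); c["world_to_cam"]=np.load("w2.npy")
q=[pt("wrist",p,.06,c) for p in [(301,174),(342,174),(342,326),(302,327)]]
for p in q: print(p)
print(np.mean(q,0)); print(env.get_state()["tcp_pos"])
E
```

```text
[0.4918 0.2985 0.06  ]
[0.4892 0.3219 0.06  ]
[0.5867 0.3345 0.06  ]
[0.5904 0.3085 0.06  ]
[0.5395 0.3158 0.06  ]
[0.5401 0.3172 0.1477]
```

Request:
servo_tool([
  {"claw": 0,"x": 0,"y": 0,"z": -1,"ax": 0,"ay": 0,"az": 0},
  {"claw": 0,"x": 0,"y": 0,"z": -1,"ax": 0,"ay": 0,"az": 0},
  {"claw": 0,"x": 0,"y": 0,"z": -1,"ax": 0,"ay": 0,"az": 0},
  {"claw": 0,"x": 0,"y": 0,"z": -0.8,"ax": 0,"ay": 0,"az": 0},
  {"claw": 0,"x": 0,"y": 0,"z": -0.4,"ax": 0,"ay": 0,"az": 0},
])

```text
clock: 4.25
tcp_pos: [0.54, 0.3132, 0.0421]
orientation: [-0.001, -0.054, 0.999, -0.0]
wrist_force: [0.4, -0.4, 0.2]
finger_gap: 0.0853
```

Request:
servo_tool([
  {"claw": 1,"x": 0,"y": 0,"z": 0,"ax": 0,"ay": 0,"az": 0},
  {"claw": 1,"x": 0,"y": 0,"z": 0,"ax": 0,"ay": 0,"az": 0},
  {"claw": 1,"x": 0,"y": 0,"z": 0,"ax": 0,"ay": 0,"az": 0},
  {"claw": 1,"x": 0,"y": 0,"z": 0,"ax": 0,"ay": 0,"az": 0},
  {"claw": 1,"x": 0,"y": 0,"z": 0,"ax": 0,"ay": 0,"az": 0},
], newtons=60)

```text
clock: 4.75
tcp_pos: [0.5414, 0.3146, 0.0447]
orientation: [0.001, -0.055, 0.999, 0.0]
wrist_force: [0.3, 0.1, 3.8]
finger_gap: 0.0257
```

Request:
servo_tool([
  {"claw": 1,"x": 0,"y": 0,"z": 0,"ax": 0,"ay": 0,"az": 0},
  {"claw": 1,"x": 0,"y": 0,"z": 0,"ax": 0,"ay": 0,"az": 0},
  {"claw": 1,"x": 0,"y": 0,"z": 0,"ax": 0,"ay": 0,"az": 0},
])

```text
clock: 5.05
tcp_pos: [0.5414, 0.3146, 0.0448]
orientation: [0.001, -0.055, 0.999, 0.0]
wrist_force: [-0.4, -0.9, 6.4]
finger_gap: 0.025
```

Request:
servo_tool([
  {"claw": 1,"x": 0,"y": 0,"z": 1,"ax": 0,"ay": 0,"az": 0},
  {"claw": 1,"x": 0,"y": 0,"z": 1,"ax": 0,"ay": 0,"az": 0},
  {"claw": 1,"x": 0,"y": -0.8,"z": 0,"ax": 0,"ay": 0,"az": 0},
  {"claw": 1,"x": 0.5,"y": -1,"z": 0,"ax": 0,"ay": 0,"az": 0},
  {"claw": 1,"x": 0.5,"y": -1,"z": 0,"ax": 0,"ay": 0,"az": -0.7},
])

```text
clock: 5.55
tcp_pos: [0.565, 0.2438, 0.0934]
orientation: [-0.0, -0.006, 1.0, -0.0]
wrist_force: [0.2, 1.3, -1.1]
finger_gap: 0.0253
```

Request:
servo_tool([
  {"claw": 1,"x": 0.5,"y": -1,"z": 0,"ax": 0,"ay": 0,"az": 0},
  {"claw": 1,"x": 0,"y": -1,"z": 0,"ax": 0,"ay": 0,"az": 0},
  {"claw": 1,"x": 0,"y": -1,"z": 0,"ax": 0,"ay": 0,"az": 0},
  {"claw": 1,"x": 0,"y": -1,"z": 0,"ax": 0,"ay": 0,"az": 0},
  {"claw": 1,"x": 0,"y": 0,"z": 0,"ax": 0,"ay": 0,"az": 0},
])

```text
clock: 6.05
tcp_pos: [0.5776, 0.1414, 0.0929]
orientation: [-0.001, -0.004, 1.0, -0.0]
wrist_force: [0.0, -0.6, -1.0]
finger_gap: 0.0253
```

```bash
python3 - <<'E'
from h import *
s=env.get_state();print(s["tcp_pos"],s["orientation"])
c=env.calibration("wrist");im=env.read_camera("wrist"); cv2.imwrite("pics/w3.png",im[:,:,::-1]); np.save("w3.npy",c["world_to_cam"])
im=env.read_camera("scene"); cv2.imwrite("pics/s3.png",cv2.resize(im[180:380,250:510,::-1],(780,600),interpolation=cv2.INTER_CUBIC)); s=env.get_state();print(s["tcp_pos"],s["orientation"])
E
```

```text
[0.57755326 0.14141418 0.09290315] [-6.48644821e-04 -4.08938877e-03  9.99991306e-01 -4.94908498e-04]
[0.57772202 0.14379388 0.09312178] [-3.05421720e-04 -5.21681484e-03  9.99986323e-01  2.13354385e-04]
```

View pics/w3.png

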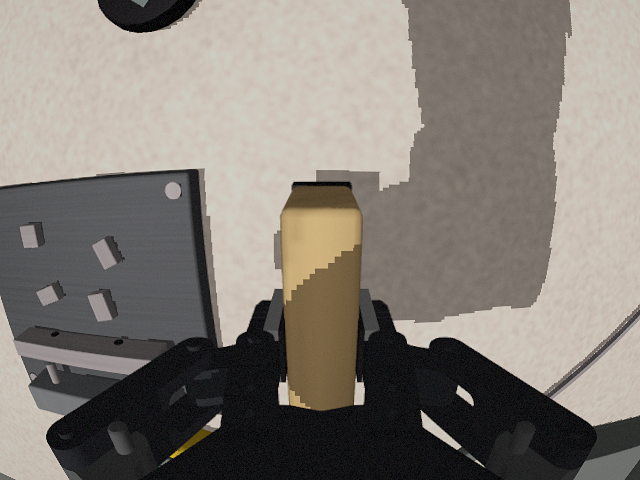

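View pics/s3.png

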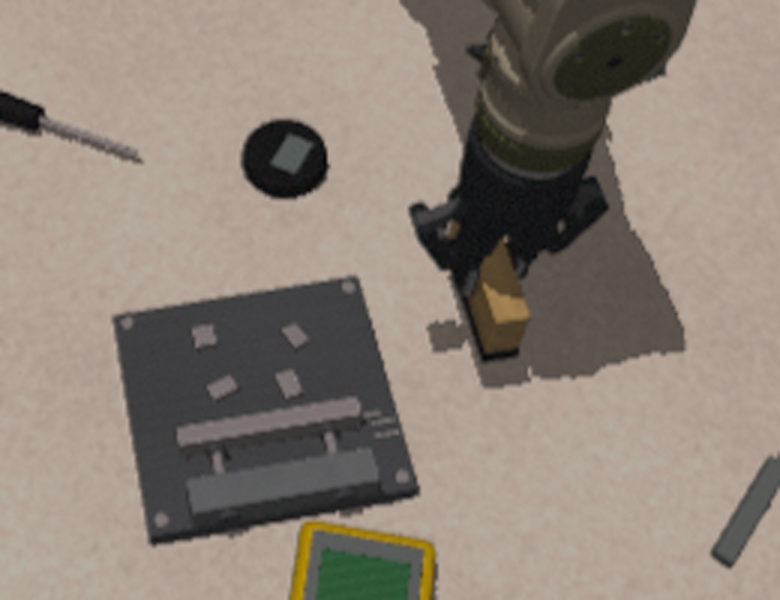

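```bash
python3 - <<'E'
from h import *
np.set_printoptions(precision=4,suppress=True)
c=env.calibration("wrist"); c["world_to_cam"]=np.load("w3.npy")
for uv in [(322,182),(322,208)]:
    o,d=ray("wrist",uv,c)
    for X in (.524,.5275,.53): print(uv,X,o+d*(X-o[0])/d[0])
# scene: bottom far corners, crop scale 3 from (250,180)
for p in [(487,360),(518,352)]:
    o,d=ray("scene",((p[0]+.5)/3+250-.5,(p[1]+.5)/3+180-.5))
    for X in (.625,.6275,.63): print(o+d*(X-o[0])/d[0])
E
```

```text
(322, 182) 0.524 [0.524  0.1412 0.0716]
(322, 182) 0.5275 [0.5275 0.1413 0.0462]
(322, 182) 0.53 [0.53   0.1414 0.028 ]
(322, 208) 0.524 [0.524  0.1411 0.1222]
(322, 208) 0.5275 [0.5275 0.1412 0.1055]
(322, 208) 0.53 [0.53   0.1413 0.0936]
[0.625  0.1373 0.0448]
[0.6275 0.1357 0.0501]
[0.63   0.1341 0.0554]
[0.625  0.1593 0.05  ]
[0.6275 0.1576 0.0553]
[0.63   0.1558 0.0606]
```

Request:
servo_tool([
  {"claw": 1,"x": 0,"y": -0.5,"z": -0.5,"ax": 0,"ay": 0,"az": 0},
  {"claw": 1,"x": 0,"y": -0.5,"z": -0.5,"ax": 0,"ay": 0,"az": 0},
  {"claw": 1,"x": 0,"y": -0.5,"z": 0,"ax": 0,"ay": 0,"az": 0},
  {"claw": 1,"x": 0,"y": -0.5,"z": 0,"ax": 0,"ay": 0,"az": 0},
  {"claw": 1,"x": 0,"y": 0,"z": 0,"ax": 0,"ay": 0,"az": 0},
])

```text
clock: 6.65
tcp_pos: [0.5784, 0.0932, 0.0689]
orientation: [0.0, -0.005, 1.0, -0.0]
wrist_force: [-0.2, -0.0, -1.2]
finger_gap: 0.0251
```

Request:
servo_tool([
  {"claw": 1,"x": 0,"y": -0.4,"z": 0,"ax": 0,"ay": 0,"az": 0},
  {"claw": 1,"x": 0,"y": -0.4,"z": 0,"ax": 0,"ay": 0,"az": 0},
  {"claw": 1,"x": 0,"y": -0.4,"z": 0,"ax": 0,"ay": 0,"az": 0},
  {"claw": 1,"x": 0.05,"y": -0.4,"z": 0,"ax": 0,"ay": 0,"az": 0},
  {"claw": 1,"x": 0,"y": -0.4,"z": 0,"ax": 0,"ay": 0,"az": 0},
])

```text
clock: 7.15
tcp_pos: [0.5795, 0.0432, 0.0685]
orientation: [0.0, -0.006, 1.0, 0.0]
wrist_force: [0.5, 0.0, -0.8]
finger_gap: 0.0254
```

Request:
servo_tool([
  {"claw": 1,"x": 0,"y": -0.4,"z": 0,"ax": 0,"ay": 0,"az": 0},
  {"claw": 1,"x": 0,"y": -0.4,"z": 0,"ax": 0,"ay": 0,"az": 0},
  {"claw": 1,"x": 0.05,"y": -0.4,"z": 0,"ax": 0,"ay": 0,"az": 0},
  {"claw": 1,"x": 0,"y": -0.4,"z": 0,"ax": 0,"ay": 0,"az": 0},
  {"claw": 1,"x": 0,"y": -0.4,"z": 0,"ax": 0,"ay": 0,"az": 0},
])

```text
clock: 7.65
tcp_pos: [0.5805, -0.0066, 0.0683]
orientation: [0.0, -0.006, 1.0, 0.0]
wrist_force: [-0.2, 0.1, -1.2]
finger_gap: 0.025
```

```bash
python3 - <<'E'
from h import *
s=env.get_state();print(s["tcp_pos"],s["orientation"],s["wrist_force"])
im=env.read_camera("scene"); cv2.imwrite("pics/s4.png",cv2.resize(im[180:380,180:440,::-1],(780,600),interpolation=cv2.INTER_CUBIC))
im=env.read_camera("wrist"); cv2.imwrite("pics/w4.png",im[:,:,::-1])
E
```

```text
[ 0.5804787  -0.00661408  0.0683134 ] [ 1.91724757e-05 -5.84351972e-03  9.99982921e-01  1.00250611e-04] [-0.24232426  0.14635625 -1.23056295]
```

View pics/s4.png

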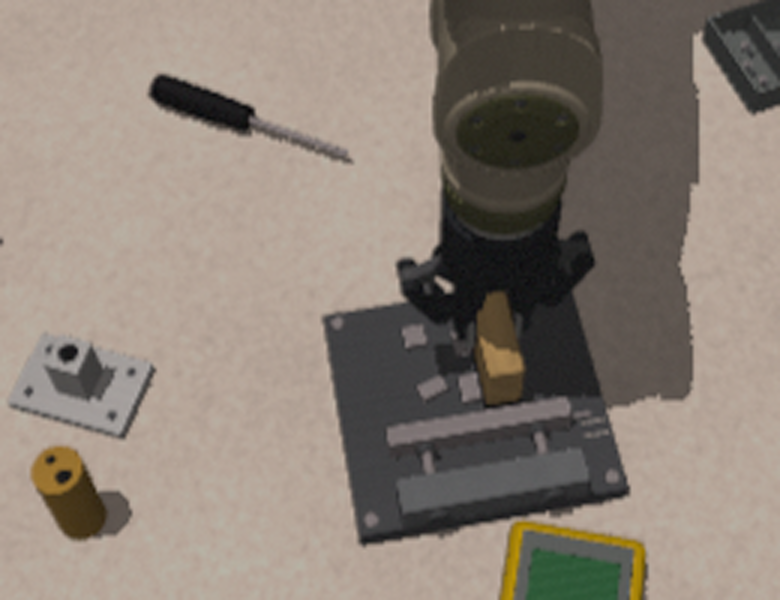

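View pics/w4.png

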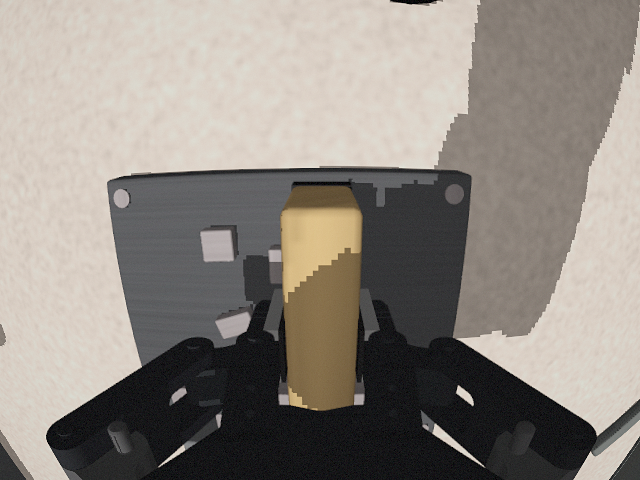

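Works: the chips are being pushed and the fingertips are well above them. Continuing.

Request:
servo_tool([
  {"claw": 1,"x": 0,"y": -0.4,"z": 0,"ax": 0,"ay": 0,"az": 0},
  {"claw": 1,"x": 0,"y": -0.4,"z": 0,"ax": 0,"ay": 0,"az": 0},
  {"claw": 1,"x": 0.05,"y": -0.4,"z": 0,"ax": 0,"ay": 0,"az": 0},
  {"claw": 1,"x": 0,"y": -0.4,"z": 0,"ax": 0,"ay": 0,"az": 0},
  {"claw": 1,"x": 0,"y": -0.4,"z": 0,"ax": 0,"ay": 0,"az": 0},
])

```text
clock: 8.25
tcp_pos: [0.5818, -0.0567, 0.0683]
orientation: [0.0, -0.006, 1.0, 0.0]
wrist_force: [0.5, 0.1, -1.6]
finger_gap: 0.0252
```

Request:
servo_tool([
  {"claw": 1,"x": 0,"y": -0.4,"z": 0,"ax": 0,"ay": 0,"az": 0},
  {"claw": 1,"x": 0,"y": -0.4,"z": 0,"ax": 0,"ay": 0,"az": 0},
  {"claw": 1,"x": 0,"y": -0.3,"z": 0,"ax": 0,"ay": 0,"az": 0},
  {"claw": 1,"x": 0,"y": -0.3,"z": 0,"ax": 0,"ay": 0,"az": 0},
  {"claw": 1,"x": 0,"y": -0.3,"z": 0,"ax": 0,"ay": 0,"az": 0},
])

```text
clock: 8.75
tcp_pos: [0.5817, -0.0989, 0.0683]
orientation: [0.0, -0.006, 1.0, 0.0]
wrist_force: [-0.5, 0.1, -1.5]
finger_gap: 0.0251
```

Request:
servo_tool([
  {"claw": 1,"x": 0,"y": -0.3,"z": 0,"ax": 0,"ay": 0,"az": 0},
  {"claw": 1,"x": 0,"y": -0.3,"z": 0,"ax": 0,"ay": 0,"az": 0},
  {"claw": 1,"x": 0,"y": -0.3,"z": 0,"ax": 0,"ay": 0,"az": 0},
  {"claw": 1,"x": 0,"y": -0.3,"z": 0,"ax": 0,"ay": 0,"az": 0},
  {"claw": 1,"x": 0,"y": 0,"z": 0,"ax": 0,"ay": 0,"az": 0},
])

```text
clock: 9.25
tcp_pos: [0.5819, -0.1294, 0.0684]
orientation: [0.0, -0.005, 1.0, -0.0]
wrist_force: [-0.3, 0.7, -0.8]
finger_gap: 0.0254
```

```bash
python3 - <<'E'
from h import *
s=env.get_state();print(s["tcp_pos"],s["orientation"],s["wrist_force"])
im=env.read_camera("scene"); cv2.imwrite("pics/s5.png",cv2.resize(im[180:380,180:440,::-1],(780,600),interpolation=cv2.INTER_CUBIC))
im=env.read_camera("wrist"); cv2.imwrite("pics/w5.png",im[:,:,::-1])
E
```

```text
[ 0.58186029 -0.1294352   0.06837996] [ 2.01486017e-04 -5.26720750e-03  9.99986098e-01 -1.41884797e-04] [-0.29586471  0.70976427 -0.82816641]
```

View pics/s5.png

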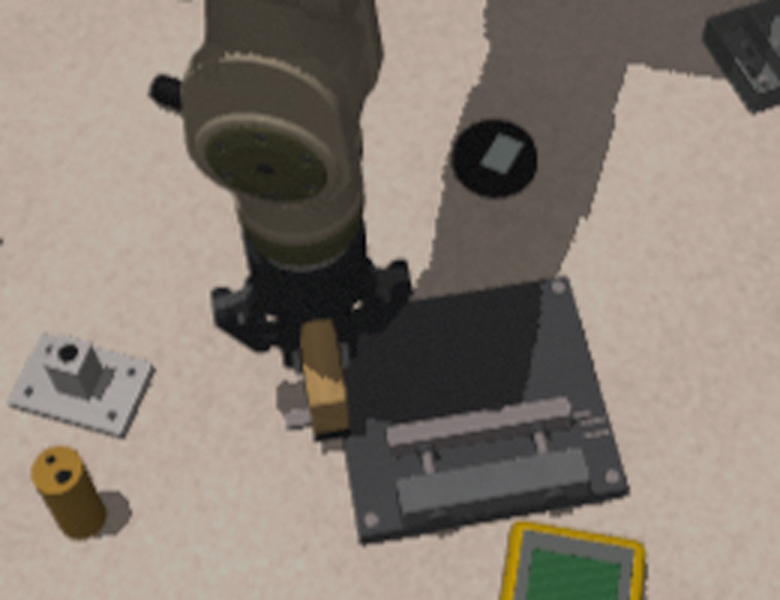

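View pics/w5.png

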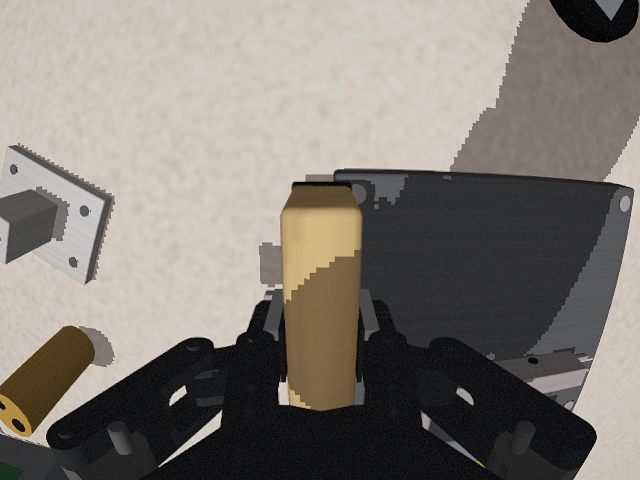

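The plate looks clear. I'll lift and check from the side.

Request:
servo_tool([
  {"claw": 1,"x": 0,"y": 0,"z": 1,"ax": 0,"ay": 0,"az": 0},
  {"claw": 1,"x": 0,"y": 0,"z": 1,"ax": 0,"ay": 0,"az": 0},
  {"claw": 1,"x": 0,"y": 1,"z": 0.5,"ax": 0,"ay": 0,"az": 0},
  {"claw": 1,"x": 0,"y": 1,"z": 0,"ax": 0,"ay": 0,"az": 0},
  {"claw": 1,"x": 0,"y": 1,"z": 0,"ax": 0,"ay": 0,"az": 0},
])

```text
clock: 9.85
tcp_pos: [0.582, -0.0524, 0.1316]
orientation: [0.001, -0.006, 1.0, -0.0]
wrist_force: [1.3, -0.0, -0.9]
finger_gap: 0.0252
```

```bash
python3 - <<'E'
from h import *
s=env.get_state();print(s["tcp_pos"],s["orientation"],s["wrist_force"])
im=env.read_camera("scene"); cv2.imwrite("pics/s6.png",cv2.resize(im[240:380,170:350,::-1],(720,560),interpolation=cv2.INTER_CUBIC))
c=env.calibration("wrist");np.save("w6.npy",c["world_to_cam"])
im=env.read_camera("wrist"); cv2.imwrite("pics/w6.png",im[:,:,::-1])
im=env.read_camera("top"); cv2.imwrite("pics/t6.png",cv2.resize(im[110:230,270:450,::-1],(720,480),interpolation=cv2.INTER_CUBIC))
E
```

```text
[ 0.58199516 -0.05235873  0.13164431] [ 7.15148238e-04 -5.77096897e-03  9.99983092e-01 -1.64315900e-05] [ 1.27279642 -0.02429061 -0.92372901]
```

View pics/s6.png

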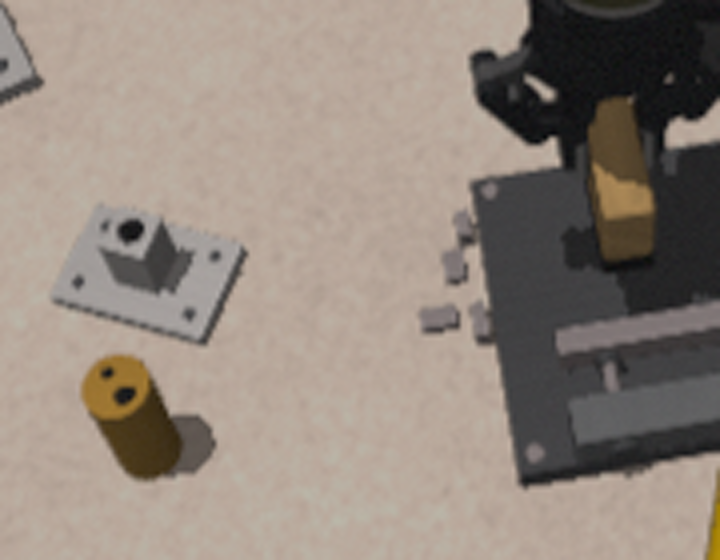

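View pics/t6.png

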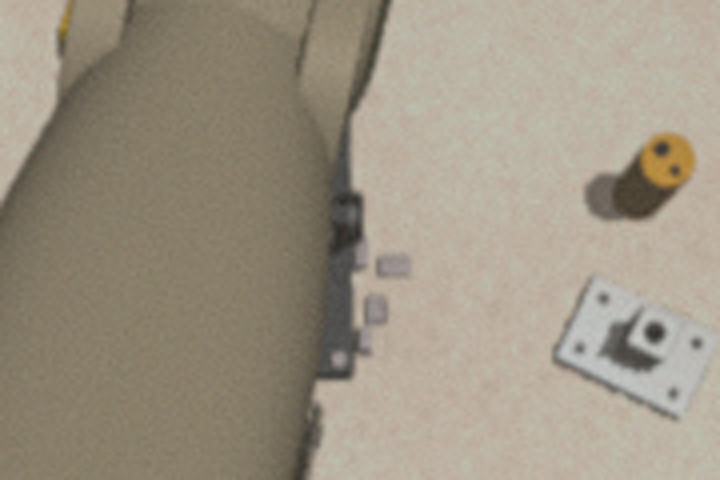

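View pics/w6.png

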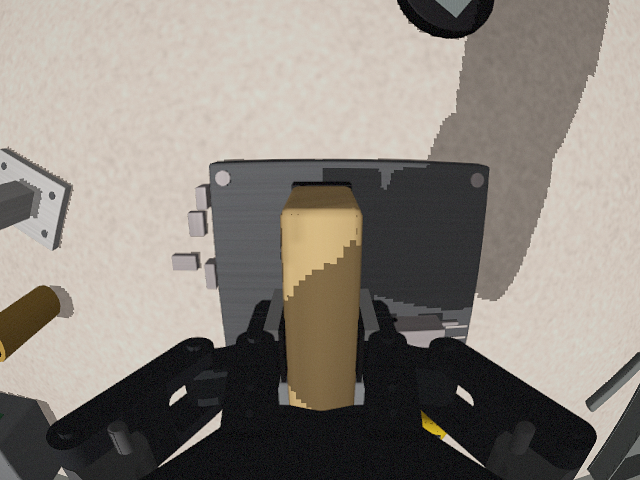

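All four off-cuts lie on the bench beyond the -y edge: wrist view (203,196), (197,223), (185,262), (211,275). None is left on the plate. Next I'll stand the scraper aside at about (0.557, 0.20).

Request:
servo_tool([
  {"claw": 1,"x": -0.2,"y": 1,"z": 0,"ax": 0,"ay": 0,"az": 0},
  {"claw": 1,"x": -0.2,"y": 1,"z": 0,"ax": 0,"ay": 0,"az": 0},
  {"claw": 1,"x": -0.2,"y": 1,"z": 0,"ax": 0,"ay": 0,"az": 0},
  {"claw": 1,"x": -0.2,"y": 1,"z": 0,"ax": 0,"ay": 0,"az": 0},
  {"claw": 1,"x": -0.2,"y": 1,"z": 0,"ax": 0,"ay": 0,"az": 0},
])

```text
clock: 10.5
tcp_pos: [0.5566, 0.0719, 0.1307]
orientation: [0.0, -0.005, 1.0, -0.0]
wrist_force: [0.9, -0.9, -1.6]
finger_gap: 0.0254
```

Request:
servo_tool([
  {"claw": 1,"x": 0,"y": 1,"z": 0,"ax": 0,"ay": 0,"az": 0},
  {"claw": 1,"x": 0,"y": 1,"z": 0,"ax": 0,"ay": 0,"az": 0},
  {"claw": 1,"x": 0,"y": 1,"z": 0,"ax": 0,"ay": 0,"az": 0},
  {"claw": 1,"x": 0,"y": 1,"z": -0.7,"ax": 0,"ay": 0,"az": 0},
  {"claw": 1,"x": 0,"y": 1,"z": -1,"ax": 0,"ay": 0,"az": 0},
])

```text
clock: 11.0
tcp_pos: [0.5586, 0.1973, 0.0894]
orientation: [0.002, -0.005, 1.0, 0.0]
wrist_force: [0.7, 0.3, -0.8]
finger_gap: 0.0251
```

Request:
servo_tool([
  {"claw": 1,"x": 0,"y": 0,"z": -0.8,"ax": 0,"ay": 0,"az": 0},
  {"claw": 1,"x": 0,"y": 0,"z": -0.5,"ax": 0,"ay": 0,"az": 0},
  {"claw": 1,"x": 0,"y": 0,"z": -0.2,"ax": 0,"ay": 0,"az": 0},
  {"claw": 1,"x": 0,"y": 0,"z": -0.1,"ax": 0,"ay": 0,"az": 0},
  {"claw": 1,"x": 0,"y": 0,"z": 0,"ax": 0,"ay": 0,"az": 0},
])

```text
clock: 11.5
tcp_pos: [0.5573, 0.1961, 0.0488]
orientation: [0.0, -0.005, 1.0, 0.0]
wrist_force: [-1.0, 0.1, -0.9]
finger_gap: 0.0249
```

Request:
servo_tool([
  {"claw": 1,"x": 0,"y": 0,"z": -0.1,"ax": 0,"ay": 0,"az": 0},
  {"claw": 1,"x": 0,"y": 0,"z": -0.05,"ax": 0,"ay": 0,"az": 0},
  {"claw": 1,"x": 0,"y": 0,"z": 0,"ax": 0,"ay": 0,"az": 0},
])

```text
clock: 11.8
tcp_pos: [0.5569, 0.1966, 0.0449]
orientation: [0.0, -0.006, 1.0, 0.0]
wrist_force: [-0.3, 0.9, -1.2]
finger_gap: 0.0249
```

Request:
servo_tool([
  {"claw": 1,"x": 0,"y": 0,"z": -0.05,"ax": 0,"ay": 0,"az": 0},
  {"claw": 1,"x": 0,"y": 0,"z": -0.05,"ax": 0,"ay": 0,"az": 0},
  {"claw": 1,"x": 0,"y": 0,"z": 0,"ax": 0,"ay": 0,"az": 0},
])

```text
clock: 12.1
tcp_pos: [0.5569, 0.1967, 0.0447]
orientation: [0.001, -0.006, 1.0, -0.0]
wrist_force: [-4.8, -1.3, 15.1]
finger_gap: 0.025
```

Request:
servo_tool([
  {"claw": 1,"x": 0,"y": 0,"z": 0.07,"ax": 0,"ay": 0,"az": 0},
  {"claw": 0.3,"x": 0,"y": 0,"z": 0,"ax": 0,"ay": 0,"az": 0},
  {"claw": 0,"x": 0,"y": 0,"z": 0,"ax": 0,"ay": 0,"az": 0},
  {"claw": 0,"x": 0,"y": 0,"z": 0,"ax": 0,"ay": 0,"az": 0},
  {"claw": 0,"x": 0,"y": 0,"z": 0,"ax": 0,"ay": 0,"az": 0},
])

```text
clock: 12.6
tcp_pos: [0.5566, 0.1967, 0.0435]
orientation: [-0.0, -0.006, 1.0, 0.0]
wrist_force: [-0.2, -0.0, 0.7]
finger_gap: 0.0815
```

Request:
servo_tool([
  {"claw": 0,"x": 0,"y": 0,"z": 0.5,"ax": 0,"ay": 0,"az": 0},
  {"claw": 0,"x": 0,"y": 0,"z": 1,"ax": 0,"ay": 0,"az": 0},
  {"claw": 0,"x": 0,"y": 0,"z": 1,"ax": 0,"ay": 0,"az": 0},
  {"claw": 0,"x": 0,"y": 0,"z": 1,"ax": 0,"ay": 0,"az": 0},
  {"claw": 0,"x": 0,"y": 0,"z": 1,"ax": 0,"ay": 0,"az": 0},
])

```text
clock: 13.1
tcp_pos: [0.5567, 0.1967, 0.1583]
orientation: [0.0, -0.006, 1.0, 0.0]
wrist_force: [1.1, -0.1, -0.2]
finger_gap: 0.0852
```

```bash
python3 - <<'E'
from h import *
s=env.get_state();print(s["tcp_pos"],s["orientation"],s["wrist_force"])
im=env.read_camera("scene"); cv2.imwrite("pics/s7.png",im[:,:,::-1])
E
```

```text
[0.55672781 0.19670276 0.1582951 ] [ 3.59039535e-04 -5.84100213e-03  9.99982869e-01  1.24987778e-04] [ 1.12785086 -0.14708695 -0.20167105]
```

View pics/s7.png

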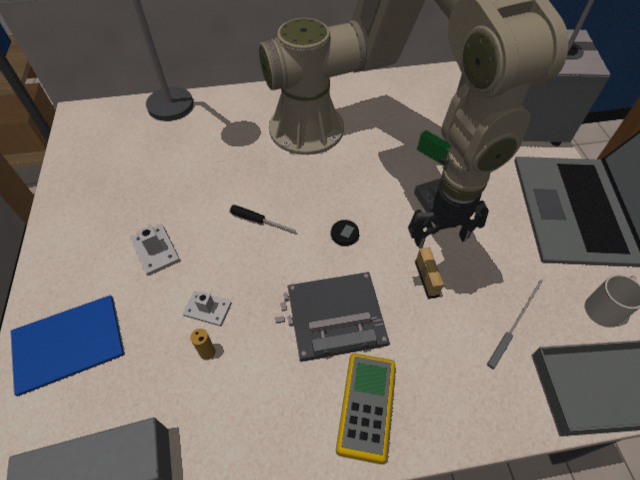

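The scraper stands at scene (430,275), clear of the plate. Now the foot.

Request:
servo_tool([
  {"claw": 0,"x": 0,"y": -1,"z": 0,"ax": 0,"ay": 0,"az": 1},
  {"claw": 0,"x": 0,"y": -1,"z": 0,"ax": 0,"ay": 0,"az": 1},
  {"claw": 0,"x": 0,"y": -1,"z": 0,"ax": 0,"ay": 0,"az": 1},
  {"claw": 0,"x": 0,"y": -1,"z": 0,"ax": 0,"ay": 0,"az": 1},
  {"claw": 0,"x": 0,"y": -1,"z": 0,"ax": 0,"ay": 0,"az": 1},
])

```text
clock: 13.65
tcp_pos: [0.5568, 0.0708, 0.1572]
orientation: [0.0, -0.35, 0.937, -0.0]
wrist_force: [0.0, -0.3, -0.5]
finger_gap: 0.0855
```

Request:
servo_tool([
  {"claw": 0,"x": 0,"y": -1,"z": 0,"ax": 0,"ay": 0,"az": 1},
  {"claw": 0,"x": 0,"y": -1,"z": 0,"ax": 0,"ay": 0,"az": 1},
  {"claw": 0,"x": 0,"y": -1,"z": 0,"ax": 0,"ay": 0,"az": 0.9},
  {"claw": 0,"x": 0,"y": -1,"z": 0,"ax": 0,"ay": 0,"az": 0},
  {"claw": 0,"x": 0,"y": -1,"z": 0,"ax": 0,"ay": 0,"az": 0},
])

```text
clock: 14.15
tcp_pos: [0.5567, -0.0544, 0.1571]
orientation: [0.0, -0.529, 0.849, -0.0]
wrist_force: [0.6, -0.3, -0.6]
finger_gap: 0.0856
```

Request:
servo_tool([
  {"claw": 0,"x": 0,"y": -1,"z": 0,"ax": 0,"ay": 0,"az": 0},
  {"claw": 0,"x": 0,"y": -1,"z": 0,"ax": 0,"ay": 0,"az": 0},
  {"claw": 0,"x": 0,"y": -1,"z": 0,"ax": 0,"ay": 0,"az": 0},
  {"claw": 0,"x": 0,"y": -1,"z": 0,"ax": 0,"ay": 0,"az": 0},
  {"claw": 0,"x": 0,"y": -1,"z": 0,"ax": 0,"ay": 0,"az": 0},
])

```text
clock: 14.65
tcp_pos: [0.5567, -0.1794, 0.1571]
orientation: [0.0, -0.529, 0.849, -0.0]
wrist_force: [0.6, 0.6, 0.2]
finger_gap: 0.0856
```

Request:
servo_tool([
  {"claw": 0,"x": -0.1,"y": -1,"z": 0,"ax": 0,"ay": 0,"az": 0},
  {"claw": 0,"x": -0.2,"y": -1,"z": 0,"ax": 0,"ay": 0,"az": 0},
  {"claw": 0,"x": 0,"y": -1,"z": 0,"ax": 0,"ay": 0,"az": 0},
  {"claw": 0,"x": 0,"y": -1,"z": 0,"ax": 0,"ay": 0,"az": 0},
  {"claw": 0,"x": 0,"y": -1,"z": 0,"ax": 0,"ay": 0,"az": 0},
])

```text
clock: 15.15
tcp_pos: [0.5492, -0.3044, 0.1571]
orientation: [0.0, -0.529, 0.849, -0.0]
wrist_force: [0.3, 0.9, -0.1]
finger_gap: 0.0855
```

```bash
python3 - <<'E'
from h import *
s=env.get_state();print(s["tcp_pos"],s["orientation"],s["joint_pos"])
c=env.calibration("wrist");np.save("w8.npy",c["world_to_cam"])
im=env.read_camera("wrist"); cv2.imwrite("pics/w8.png",im[:,:,::-1])
E
```

```text
[ 0.54915201 -0.30442063  0.15712375] [ 1.31800393e-04 -5.28905848e-01  8.48680455e-01 -2.67322583e-04] [-6.33954685e-01  4.52449263e-01  2.61541474e-02  1.14390695e+00
  4.67647186e-05 -1.74857634e+00]
```

View pics/w8.png

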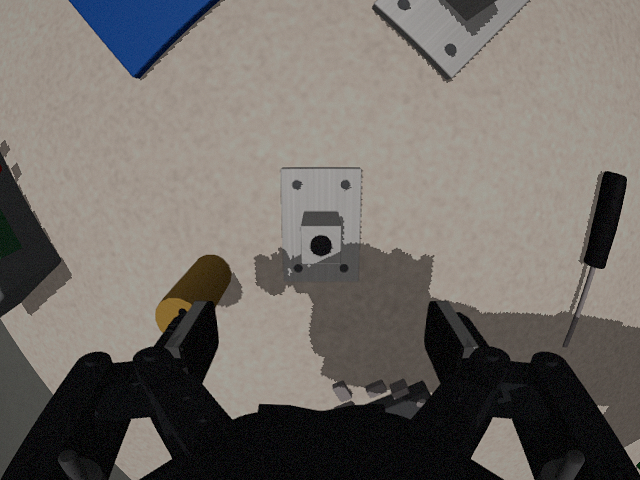

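The foot base spans (281,168)–(361,281), its post hole is at (320,245), and the sleeve top is at (173,314). All is well aligned.

```bash
python3 - <<'E'
from h import *
np.set_printoptions(precision=4,suppress=True)
c=env.calibration("wrist"); c["world_to_cam"]=np.load("w8.npy")
print("hole",pt("wrist",(320.5,245),.055,c),"post top sq",[pt("wrist",p,.055,c) for p in [(302,225),(342,225),(342,264),(302,264)]])
q=[pt("wrist",p,.01,c) for p in [(281,168),(361,168),(359,281),(283,281)]]
print(q,np.mean(q,0)); e=q[3]-q[0];print(np.degrees(np.arctan2(e[1],e[0])));e=q[2]-q[1];print(np.degrees(np.arctan2(e[1],e[0])))
e=q[1]-q[0];print(np.degrees(np.arctan2(e[1],e[0])))
sl=pt("wrist",(173,314),.085,c); print("sleeve",sl)
d=sl[:2]-np.array([.549,-.304]); u=np.array([np.cos(np.radians(-26)),np.sin(np.radians(-26))]); print("along jaw",d@u,"across",d@np.array([-u[1],u[0]]))
E
```

```text
hole [ 0.5485 -0.3058  0.055 ] post top sq [array([ 0.5532, -0.3229,  0.055 ]), array([ 0.5305, -0.3117,  0.055 ]), array([ 0.5416, -0.2879,  0.055 ]), array([ 0.5652, -0.2994,  0.055 ])]
[array([ 0.5549, -0.3591,  0.01  ]), array([ 0.502 , -0.3332,  0.01  ]), array([ 0.5406, -0.2523,  0.01  ]), array([ 0.5951, -0.279 ,  0.01  ])] [ 0.5481 -0.3059  0.01  ]
63.30278537901207
64.52236360373064
153.91430122989598
sleeve [ 0.6491 -0.314   0.085 ]
along jaw 0.09440351500086246 across 0.03489856884001972
```

Request:
servo_tool([
  {"claw": 0,"x": 0,"y": -0.05,"z": -1,"ax": 0,"ay": 0,"az": 0},
  {"claw": 0,"x": 0,"y": 0,"z": -1,"ax": 0,"ay": 0,"az": 0},
  {"claw": 0,"x": 0,"y": 0,"z": -1,"ax": 0,"ay": 0,"az": 0},
  {"claw": 0,"x": 0,"y": 0,"z": -1,"ax": 0,"ay": 0,"az": 0},
  {"claw": 0,"x": 0,"y": 0,"z": -0.5,"ax": 0,"ay": 0,"az": 0},
])

```text
clock: 15.7
tcp_pos: [0.5482, -0.3038, 0.0421]
orientation: [-0.001, -0.529, 0.849, 0.001]
wrist_force: [-0.4, 0.1, 0.1]
finger_gap: 0.0853
```

Request:
servo_tool([
  {"claw": 1,"x": 0,"y": 0,"z": 0,"ax": 0,"ay": 0,"az": 0},
  {"claw": 1,"x": 0,"y": 0,"z": 0,"ax": 0,"ay": 0,"az": 0},
  {"claw": 1,"x": 0,"y": 0,"z": 0,"ax": 0,"ay": 0,"az": 0},
  {"claw": 1,"x": 0,"y": 0,"z": 0,"ax": 0,"ay": 0,"az": 0},
  {"claw": 1,"x": 0,"y": 0,"z": 0,"ax": 0,"ay": 0,"az": 0},
], newtons=80)

```text
clock: 16.2
tcp_pos: [0.5503, -0.3053, 0.0456]
orientation: [0.001, -0.529, 0.849, -0.001]
wrist_force: [-0.6, 0.9, 6.2]
finger_gap: 0.0246
```

Request:
servo_tool([
  {"claw": 1,"x": 0,"y": 0,"z": 0,"ax": 0,"ay": 0,"az": 0},
  {"claw": 1,"x": 0,"y": 0,"z": 0,"ax": 0,"ay": 0,"az": 0},
])

```text
clock: 16.4
tcp_pos: [0.5503, -0.3053, 0.0455]
orientation: [0.001, -0.529, 0.849, -0.001]
wrist_force: [0.9, -0.3, 6.4]
finger_gap: 0.0245
```

Request:
servo_tool([
  {"claw": 1,"x": 0,"y": 0,"z": 0.6,"ax": 0,"ay": 0,"az": 0},
  {"claw": 1,"x": 0,"y": 0,"z": 0.8,"ax": 0,"ay": 0,"az": 0},
  {"claw": 1,"x": 0,"y": 0,"z": 0.8,"ax": 0,"ay": 0,"az": 0},
  {"claw": 1,"x": 0,"y": 0,"z": 0.8,"ax": 0,"ay": 0,"az": 0},
  {"claw": 1,"x": 0,"y": 0.6,"z": 0,"ax": 0,"ay": 0,"az": 0},
])

```text
clock: 16.9
tcp_pos: [0.5508, -0.2917, 0.1216]
orientation: [0.001, -0.528, 0.849, -0.003]
wrist_force: [1.1, -0.7, -1.1]
finger_gap: 0.0247
```

Request:
servo_tool([
  {"claw": 1,"x": 0,"y": 0.9,"z": 0,"ax": 0,"ay": 0,"az": 0.6},
  {"claw": 1,"x": 0.3,"y": 0.9,"z": 0,"ax": 0,"ay": 0,"az": 0.7},
  {"claw": 1,"x": 0.3,"y": 0.9,"z": 0,"ax": 0,"ay": 0,"az": 0.7},
  {"claw": 1,"x": 0.3,"y": 0.9,"z": 0,"ax": 0,"ay": 0,"az": 0.7},
  {"claw": 1,"x": 0.3,"y": 0.9,"z": 0,"ax": 0,"ay": 0,"az": 0.7},
])

```text
clock: 17.4
tcp_pos: [0.5782, -0.1746, 0.1172]
orientation: [0.0, 0.715, -0.699, -0.001]
wrist_force: [0.1, 0.3, -2.2]
finger_gap: 0.0247
```

Request:
servo_tool([
  {"claw": 1,"x": 0.3,"y": 0.9,"z": 0,"ax": 0,"ay": 0,"az": 0},
  {"claw": 1,"x": 0.2,"y": 0.9,"z": 0,"ax": 0,"ay": 0,"az": 0},
  {"claw": 1,"x": 0,"y": 0.9,"z": 0,"ax": 0,"ay": 0,"az": 0},
  {"claw": 1,"x": 0,"y": 0.9,"z": 0,"ax": 0,"ay": 0,"az": 0},
  {"claw": 1,"x": 0,"y": 0.9,"z": 0,"ax": 0,"ay": 0,"az": 0},
])

```text
clock: 17.9
tcp_pos: [0.5902, -0.0623, 0.1171]
orientation: [0.001, 0.714, -0.7, -0.001]
wrist_force: [0.9, 0.3, -1.8]
finger_gap: 0.0247
```

Request:
servo_tool([
  {"claw": 1,"x": 0,"y": 0.9,"z": 0,"ax": 0,"ay": 0,"az": 0},
  {"claw": 1,"x": 0,"y": 0.6,"z": 0,"ax": 0,"ay": 0,"az": 0},
  {"claw": 1,"x": 0,"y": 0,"z": 0,"ax": 0,"ay": 0,"az": 0},
])

```text
clock: 18.2
tcp_pos: [0.5905, -0.0245, 0.1178]
orientation: [0.0, 0.715, -0.699, -0.001]
wrist_force: [0.5, -0.7, -1.6]
finger_gap: 0.0245
```

```bash
python3 - <<'E'
from h import *
s=env.get_state();print(s["tcp_pos"],s["orientation"],s["wrist_force"],s["finger_gap"])
c=env.calibration("wrist");np.save("w9.npy",c["world_to_cam"])
im=env.read_camera("wrist"); cv2.imwrite("pics/w9.png",im[:,:,::-1])
im=env.read_camera("scene"); cv2.imwrite("pics/s9.png",cv2.resize(im[230:380,250:450,::-1],(800,600),interpolation=cv2.INTER_CUBIC))
E
```

```text
[ 0.59049155 -0.02446136  0.1177816 ] [ 4.53087247e-04  7.14750391e-01 -6.99378660e-01 -1.07889119e-03] [ 0.51551513 -0.70129945 -1.60886393] 0.024531382403105328
```

View pics/w9.png

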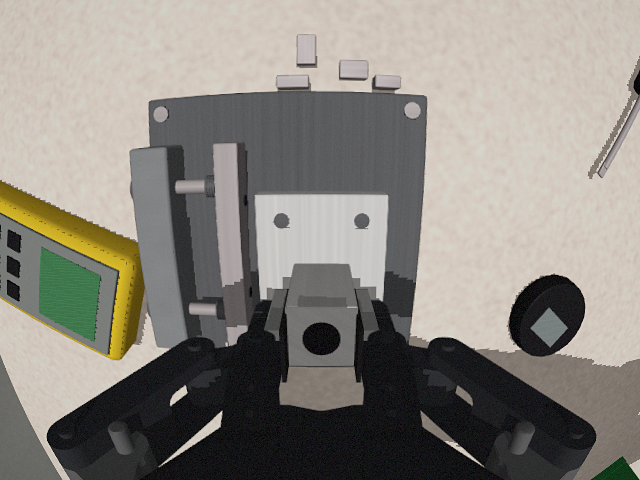

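View pics/s9.png

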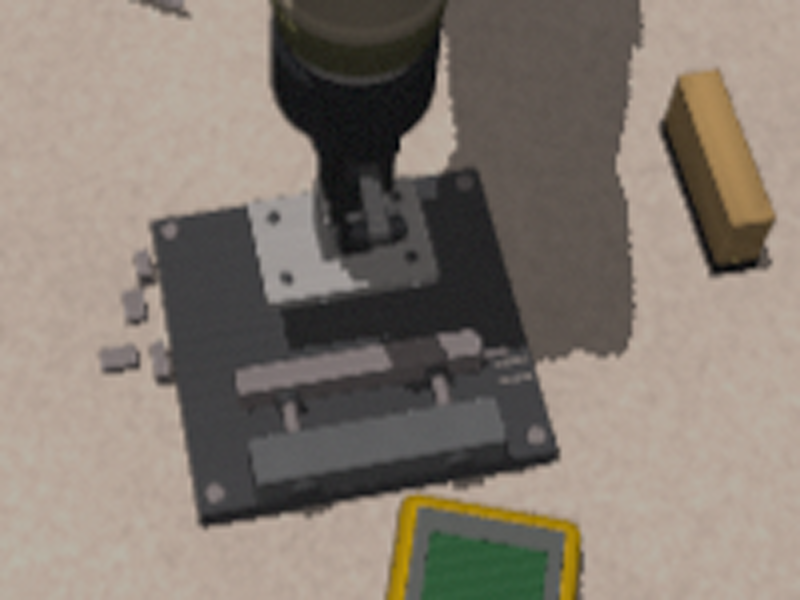

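Request:
servo_tool([
  {"claw": 1,"x": 0,"y": 0,"z": -0.8,"ax": 0,"ay": 0,"az": -0.05},
  {"claw": 1,"x": 0,"y": 0,"z": -0.7,"ax": 0,"ay": 0,"az": 0},
  {"claw": 1,"x": 0,"y": -0.05,"z": -0.4,"ax": 0,"ay": 0,"az": 0},
  {"claw": 1,"x": 0,"y": 0,"z": -0.05,"ax": 0,"ay": 0,"az": 0},
  {"claw": 1,"x": 0,"y": 0,"z": 0,"ax": 0,"ay": 0,"az": 0},
])

```text
clock: 18.8
tcp_pos: [0.5917, -0.0289, 0.07]
orientation: [0.0, 0.711, -0.703, -0.0]
wrist_force: [-0.5, 0.2, -2.5]
finger_gap: 0.0247
```

Request:
servo_tool([
  {"claw": 1,"x": 0,"y": 0,"z": -0.05,"ax": 0,"ay": 0,"az": 0},
  {"claw": 1,"x": 0,"y": 0,"z": 0,"ax": 0,"ay": 0,"az": 0},
])

```text
clock: 19.0
tcp_pos: [0.5923, -0.0285, 0.0696]
orientation: [-0.0, 0.711, -0.703, 0.001]
wrist_force: [-0.1, -0.9, -1.9]
finger_gap: 0.0249
```

Request:
servo_tool([
  {"claw": 1,"x": 0,"y": 0,"z": -0.05,"ax": 0,"ay": 0,"az": 0},
  {"claw": 1,"x": 0,"y": 0,"z": 0,"ax": 0,"ay": 0,"az": 0},
])

```text
clock: 19.2
tcp_pos: [0.5918, -0.0283, 0.0678]
orientation: [-0.0, 0.711, -0.703, 0.0]
wrist_force: [0.4, -0.1, -2.2]
finger_gap: 0.0247
```

Request:
servo_tool([
  {"claw": 1,"x": 0,"y": 0,"z": -0.05,"ax": 0,"ay": 0,"az": 0},
  {"claw": 1,"x": 0,"y": 0,"z": 0,"ax": 0,"ay": 0,"az": 0},
])

```text
clock: 19.4
tcp_pos: [0.5916, -0.0282, 0.0662]
orientation: [0.0, 0.711, -0.703, -0.0]
wrist_force: [0.2, 0.1, -2.2]
finger_gap: 0.0247
```

Request:
servo_tool([
  {"claw": 1,"x": 0,"y": 0,"z": -0.04,"ax": 0,"ay": 0,"az": 0},
  {"claw": 1,"x": 0,"y": 0,"z": 0,"ax": 0,"ay": 0,"az": 0},
])

```text
clock: 19.6
tcp_pos: [0.5917, -0.0283, 0.0656]
orientation: [-0.0, 0.711, -0.703, 0.0]
wrist_force: [-0.3, 0.2, 0.1]
finger_gap: 0.0246
```

Request:
servo_tool([
  {"claw": 1,"x": 0,"y": 0,"z": -0.04,"ax": 0,"ay": 0,"az": 0},
  {"claw": 1,"x": 0,"y": 0,"z": 0,"ax": 0,"ay": 0,"az": 0},
])

```text
clock: 19.8
tcp_pos: [0.5917, -0.0283, 0.0655]
orientation: [-0.0, 0.711, -0.703, 0.0]
wrist_force: [-3.8, 0.6, 6.7]
finger_gap: 0.0246
```

Request:
servo_tool([
  {"claw": 1,"x": 0.1,"y": 0,"z": 0,"ax": 0,"ay": 0,"az": 0},
  {"claw": 1,"x": 0.1,"y": 0,"z": 0,"ax": 0,"ay": 0,"az": 0},
  {"claw": 1,"x": 0.1,"y": 0,"z": 0,"ax": 0,"ay": 0,"az": 0},
  {"claw": 1,"x": 0,"y": 0,"z": 0,"ax": 0,"ay": 0,"az": 0},
])

```text
clock: 20.2
tcp_pos: [0.5992, -0.0284, 0.0655]
orientation: [0.0, 0.711, -0.703, 0.0]
wrist_force: [-4.3, -0.1, 7.0]
finger_gap: 0.0246
```

```bash
python3 - <<'E'
from h import *
c=env.calibration("wrist");np.save("w10.npy",c["world_to_cam"])
im=env.read_camera("wrist"); cv2.imwrite("pics/w10.png",im[:,:,::-1])
im=env.read_camera("scene"); cv2.imwrite("pics/s10.png",cv2.resize(im[250:370,280:400,::-1],(600,600),interpolation=cv2.INTER_CUBIC))
E
```

```text
(no output)
```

View pics/w10.png

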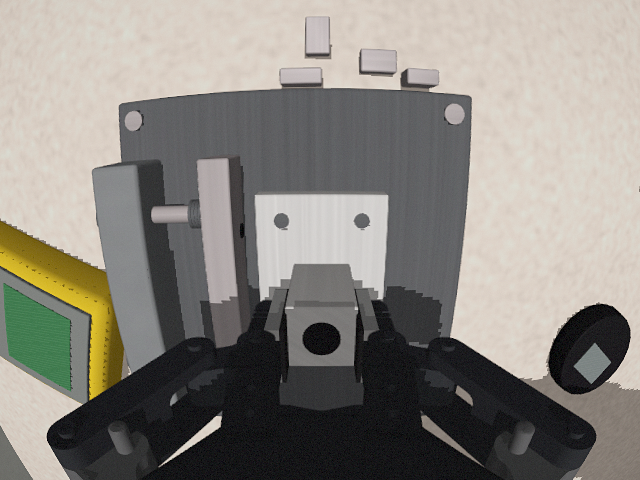

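View pics/s10.png

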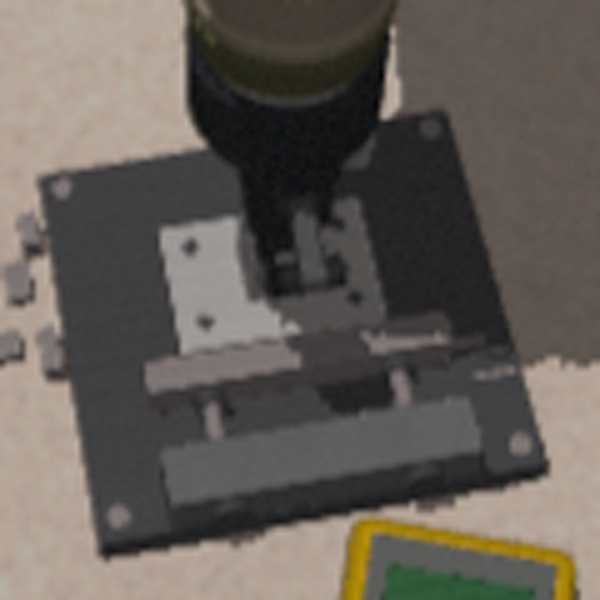

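Request:
servo_tool([
  {"claw": 1,"x": 0.1,"y": 0,"z": 0,"ax": 0,"ay": 0,"az": 0},
  {"claw": 1,"x": 0,"y": 0,"z": 0,"ax": 0,"ay": 0,"az": 0},
])

```text
clock: 20.5
tcp_pos: [0.6016, -0.0284, 0.0655]
orientation: [0.0, 0.711, -0.703, 0.0]
wrist_force: [-3.4, -0.4, 8.3]
finger_gap: 0.0246
```

Request:
servo_tool([
  {"claw": 1,"x": 0.1,"y": 0,"z": 0,"ax": 0,"ay": 0,"az": 0},
  {"claw": 1,"x": 0,"y": 0,"z": 0,"ax": 0,"ay": 0,"az": 0},
])

```text
clock: 20.7
tcp_pos: [0.6041, -0.0284, 0.0656]
orientation: [0.0, 0.711, -0.703, 0.0]
wrist_force: [-3.5, -0.1, 6.7]
finger_gap: 0.0247
```

Request:
servo_tool([
  {"claw": 1,"x": 0.1,"y": 0,"z": 0,"ax": 0,"ay": 0,"az": 0},
  {"claw": 1,"x": 0,"y": 0,"z": 0,"ax": 0,"ay": 0,"az": 0},
])

```text
clock: 20.9
tcp_pos: [0.6066, -0.0284, 0.0656]
orientation: [0.0, 0.711, -0.703, 0.0]
wrist_force: [-3.6, -0.2, 7.8]
finger_gap: 0.0245
```

Request:
servo_tool([
  {"claw": 1,"x": 0.1,"y": 0,"z": 0,"ax": 0,"ay": 0,"az": 0},
  {"claw": 1,"x": 0,"y": 0,"z": 0,"ax": 0,"ay": 0,"az": 0},
])

```text
clock: 21.1
tcp_pos: [0.6084, -0.0284, 0.0656]
orientation: [0.001, 0.711, -0.703, -0.0]
wrist_force: [-6.9, -0.2, 9.6]
finger_gap: 0.0244
```

Request:
servo_tool([
  {"claw": 1,"x": 0.1,"y": 0,"z": 0,"ax": 0,"ay": 0,"az": 0},
  {"claw": 1,"x": 0,"y": 0,"z": 0,"ax": 0,"ay": 0,"az": 0},
])

```text
clock: 21.3
tcp_pos: [0.6102, -0.0284, 0.0656]
orientation: [0.001, 0.711, -0.703, -0.001]
wrist_force: [-8.3, -0.1, 11.3]
finger_gap: 0.025
```

Request:
servo_tool([
  {"claw": 1,"x": 0.1,"y": 0,"z": 0,"ax": 0,"ay": 0,"az": 0},
  {"claw": 1,"x": 0,"y": 0,"z": 0,"ax": 0,"ay": 0,"az": 0},
])

```text
clock: 21.5
tcp_pos: [0.6119, -0.0284, 0.0656]
orientation: [0.002, 0.711, -0.703, -0.001]
wrist_force: [-10.2, -1.3, 13.4]
finger_gap: 0.0247
```

```bash
python3 - <<'E'
from h import *
s=env.get_state();print(s["tcp_pos"],s["orientation"],s["wrist_force"],s["ft_torque"])
im=env.read_camera("wrist"); cv2.imwrite("pics/w11.png",im[:,:,::-1])
im=env.read_camera("scene"); cv2.imwrite("pics/s11.png",cv2.resize(im[250:370,280:400,::-1],(600,600),interpolation=cv2.INTER_CUBIC))
E
```

```text
[ 0.61192422 -0.02836945  0.06563208] [ 0.00158148  0.71127653 -0.7029096  -0.00113817] [-10.24055971  -1.3266639   13.40848361] [-0.06335624  2.01424667  0.12605161]
```

View pics/s11.png

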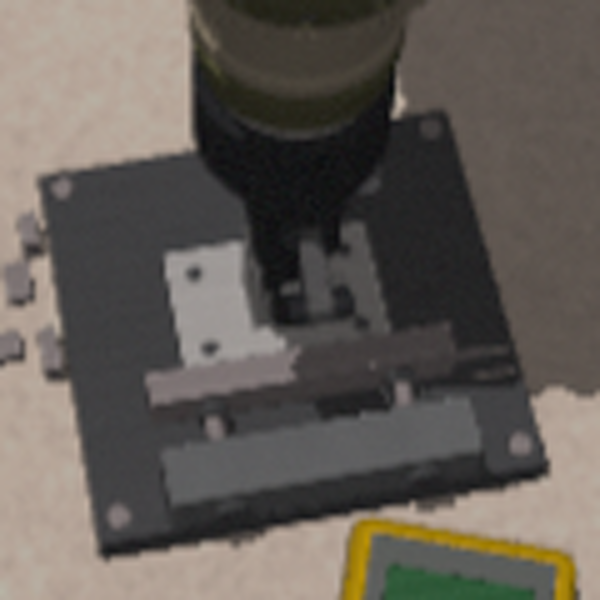

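View pics/w11.png

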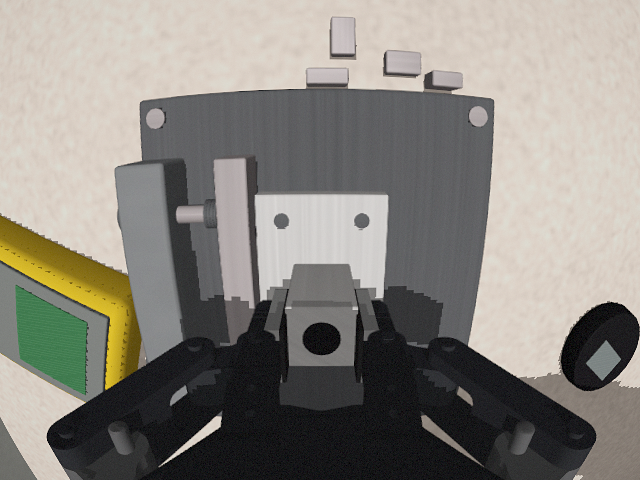

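Request:
servo_tool([
  {"claw": 1,"x": 0.1,"y": 0,"z": 0,"ax": 0,"ay": 0,"az": 0},
  {"claw": 1,"x": 0.1,"y": 0,"z": 0,"ax": 0,"ay": 0,"az": 0},
  {"claw": 1,"x": 0,"y": 0,"z": 0,"ax": 0,"ay": 0,"az": 0},
  {"claw": 1,"x": 0,"y": 0,"z": 0,"ax": 0,"ay": 0,"az": 0},
])

```text
clock: 22.0
tcp_pos: [0.6156, -0.0283, 0.0657]
orientation: [0.002, 0.711, -0.703, -0.002]
wrist_force: [-13.5, -0.2, 15.7]
finger_gap: 0.0248
```

```bash
python3 - <<'E'
from h import *
s=env.get_state();print(s["tcp_pos"],s["orientation"],s["wrist_force"],s["ft_torque"])
im=env.read_camera("scene"); cv2.imwrite("pics/scene12.png",im[:,:,::-1])
b=cv2.imread("pics/scene0.png"); a=im[:,:,::-1]
f=lambda m: cv2.resize(m[295:355,290:395],(735,420),interpolation=cv2.INTER_CUBIC)
cv2.imwrite("pics/s12.png",f(a)); 
# shift of fence top (lit part, left end) along jig +x direction: columns 315-335
for nm,m in(("before",b),("now",a)):
    g=cv2.cvtColor(np.ascontiguousarray(m),cv2.COLOR_BGR2GRAY).astype(float)
    for col in range(313,336,4):
        p=g[305:350,col-1:col+2].mean(1); print(nm,col,p.astype(int).tolist())
E
```

```text
[ 0.61561815 -0.028324    0.0657166 ] [ 0.00238505  0.71128376 -0.70289838 -0.00189386] [-13.45195298  -0.23591448  15.7041876 ] [-0.12915621  2.68325335  0.2025906 ]
before 313 [60, 60, 62, 61, 61, 61, 61, 61, 61, 61, 61, 61, 61, 62, 62, 61, 89, 112, 113, 114, 114, 116, 99, 63, 54, 54, 54, 53, 58, 63, 63, 63, 62, 63, 74, 86, 88, 86, 80, 75, 74, 76, 74, 71, 67]
before 317 [62, 61, 61, 60, 59, 62, 60, 61, 62, 62, 62, 61, 62, 62, 62, 74, 100, 115, 113, 114, 115, 111, 83, 55, 53, 50, 57, 63, 63, 62, 63, 63, 64, 72, 87, 91, 91, 91, 91, 91, 92, 91, 91, 92, 89]
before 321 [64, 67, 87, 109, 115, 115, 111, 88, 63, 62, 61, 62, 63, 63, 63, 94, 118, 113, 114, 115, 118, 99, 58, 61, 60, 64, 85, 95, 92, 91, 92, 88, 79, 82, 91, 90, 91, 91, 91, 92, 92, 93, 92, 92, 77]
before 325 [85, 108, 114, 114, 114, 104, 75, 56, 58, 63, 61, 63, 62, 62, 88, 112, 114, 114, 116, 117, 98, 59, 54, 50, 50, 46, 44, 40, 53, 65, 71, 71, 81, 90, 90, 89, 91, 90, 91, 91, 92, 91, 91, 84, 65]
before 329 [63, 66, 69, 76, 69, 56, 61, 61, 62, 62, 63, 63, 62, 74, 102, 114, 114, 114, 116, 108, 80, 56, 56, 52, 56, 63, 61, 63, 62, 6
[... 811 characters left out ...]
1, 63, 62, 65, 77, 85, 78, 85, 93, 93, 94, 95, 94, 95, 96, 97, 96, 95, 80]
now 325 [153, 152, 152, 154, 156, 156, 154, 154, 154, 155, 154, 153, 154, 154, 154, 152, 153, 155, 145, 124, 118, 118, 118, 121, 104, 65, 54, 52, 50, 47, 54, 66, 84, 94, 94, 94, 93, 94, 94, 95, 95, 93, 94, 87, 67]
now 329 [96, 98, 102, 108, 114, 120, 123, 131, 137, 142, 143, 148, 155, 155, 154, 155, 156, 146, 126, 118, 119, 118, 119, 114, 87, 57, 55, 55, 60, 64, 65, 72, 86, 93, 93, 93, 93, 93, 93, 93, 94, 93, 91, 72, 46]
now 333 [36, 33, 35, 43, 49, 55, 56, 54, 57, 60, 65, 79, 126, 155, 154, 155, 148, 128, 119, 118, 118, 118, 123, 102, 57, 57, 56, 52, 54, 65, 66, 80, 94, 93, 93, 95, 93, 94, 94, 94, 94, 93, 76, 47, 47]
```

View pics/s12.png

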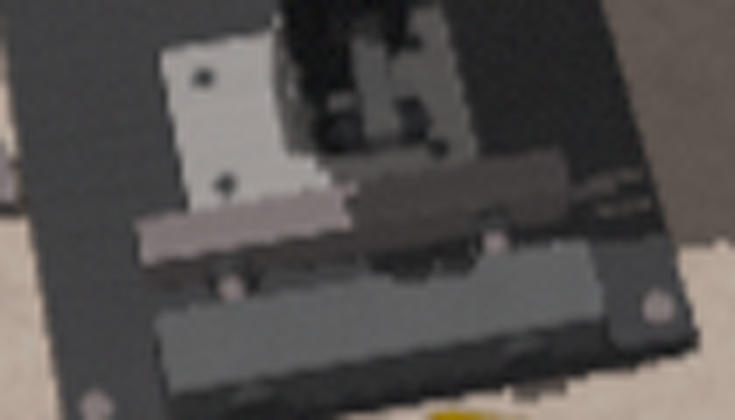

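```bash
python3 - <<'E'
from h import *
a=proj("scene",(.65,-.08,.044));b=proj("scene",(.66,-.08,.044)); e=proj("scene",(.65,-.06,.044))
d=b-a; t=(e-a)/20 ; # vertical shift at const column
print(d, "px vertical per 10mm at const col:", d[1]-d[0]*t[1]/t[0])
s=env.get_state();print(s["tcp_pos"],s["wrist_force"],s["qvel"])
E
```

```text
[0.77637974 4.47020927] px vertical per 10mm at const col: 4.592408290435247
[ 0.61558379 -0.02833394  0.06568184] [-13.61036899  -0.31930397  16.49195441] [-7.25352189e-05 -1.21831973e-04 -1.93608594e-03  1.43599252e-03
  8.39777843e-04  1.41061444e-03]
```

Request:
servo_tool([
  {"claw": 1,"x": 0.05,"y": 0,"z": 0,"ax": 0,"ay": 0,"az": 0},
  {"claw": 1,"x": 0,"y": 0,"z": 0,"ax": 0,"ay": 0,"az": 0},
  {"claw": 1,"x": 0,"y": 0,"z": 0,"ax": 0,"ay": 0,"az": 0},
  {"claw": 1,"x": 0,"y": 0,"z": 0,"ax": 0,"ay": 0,"az": 0},
  {"claw": 1,"x": 0,"y": 0,"z": 0,"ax": 0,"ay": 0,"az": 0},
])

```text
clock: 22.55
tcp_pos: [0.6162, -0.0283, 0.0657]
orientation: [0.003, 0.711, -0.703, -0.002]
wrist_force: [-15.2, -0.2, 18.3]
finger_gap: 0.0247
```

```bash
python3 - <<'E'
from h import *
s=env.get_state();print(s["clock"],s["tcp_pos"],s["orientation"],s["wrist_force"],s["finger_gap"])
im=env.read_camera("scene")[:,:,::-1]; cv2.imwrite("pics/s13.png",cv2.resize(im[230:380,250:450],(800,600),interpolation=cv2.INTER_CUBIC))
im2=env.read_camera("wrist")[:,:,::-1]; cv2.imwrite("pics/w13.png",im2)
b=cv2.imread("pics/scene0.png")
def edge(m,col):
    p=cv2.cvtColor(np.ascontiguousarray(m),cv2.COLOR_BGR2GRAY).astype(float)[320:338,col-1:col+2].mean(1)
    i=np.argmax(p[:-2]-p[2:])
    for k in range(i,i+3):
        if p[k]>=85>p[k+1]: return 320+k+(p[k]-85)/(p[k]-p[k+1])
sh=[edge(im,c)-edge(b,c) for c in (313,315,317,319,321,323,325,329,331,333) if edge(im,c) and edge(b,c)]
print(np.round(sh,2),"fence mm",np.median(sh)/.459)
E
```

```text
22.55 [ 0.61622205 -0.0283426   0.06572151] [ 0.00281279  0.71128621 -0.70289329 -0.0022471 ] [-15.16399707  -0.23147278  18.27877944] 0.02469558691024079
[4.79 4.21 4.42 4.65 4.19 4.52 4.66 4.55 4.59 4.18] fence mm 9.883832320126245
```

View pics/s13.png

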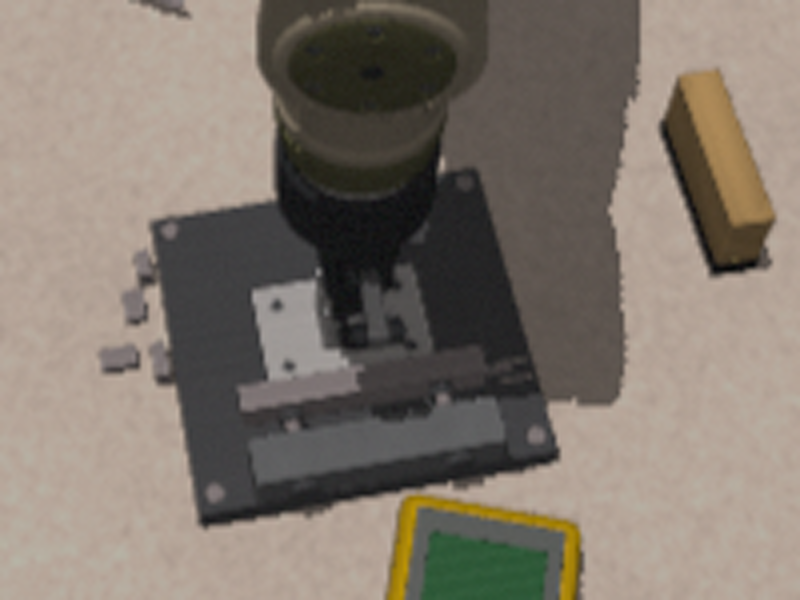

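View pics/w13.png

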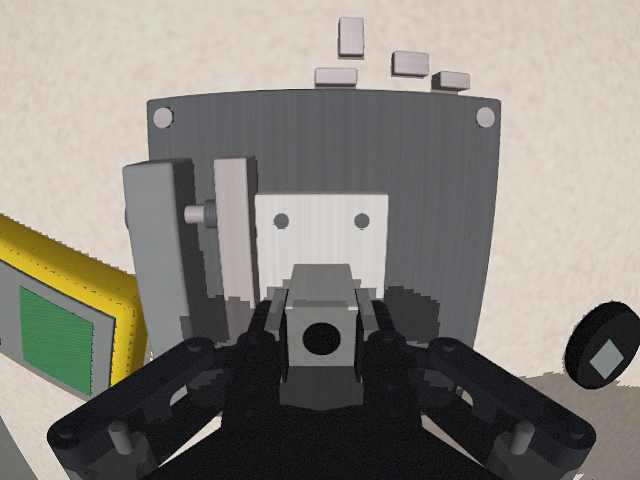

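Everything agrees: the camera puts the fence at about 9.9 mm, and the foot lies flush, square and centred. Handing in.

```bash
python3 -c "
from workcell import env
print(env.hand_in())"
```

```text
the job is handed in; nothing more can be done
None
```

The job is handed in, and the arm is still holding the foot pressed on the fence.

I swept the four off-cuts off the -y side of the plate in one pass with the wooden scraper. I then stood the scraper on the bench at about (0.557, 0.197), clear of the plate. The smaller foot is set flat on the plate and pressed square into the fence.

**Last checks:**
- **Fence:** the scene camera shows it pushed in about 9.9 mm, which is about 7.9 N. The arm's travel since contact gives about 9.5 mm.
- **Wrist force:** the x reading was about 15 N, more than the fence force. I put the rest down to friction under the roughly 18 N pressing down, which I estimated but did not measure separately.
- **Foot:** tilt is about 0.007 rad. It is about 2 mm off centre along the fence, and its yaw is within about 0.01 rad of the jig.
- **Off-cuts and other parts:** all four off-cuts lie on the bench. The scraper stands free, and the logger and sleeve were not approached.
- **Disagreement:** the scene and top cameras differed by about 5 mm in x. I used their mean, which the wrist camera and the contact point confirmed to within 1–2 mm.

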